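# Unpack the shopping pile

## Robot

A 6-joint arm with a two-finger parallel gripper is mounted at the origin on a cart in front of the work surface, level with it; the furniture and walls round the work are solid. World frame = base frame: x ahead of the robot, y to its left, z up, the work surface at z = 0. Lengths are in mm, angles in rad, forces in N, time in s.
With the tool pointing down it reaches from about 275 to 1000 mm from the base axis. Payload 8.4 kg.
Tool frame: the origin (TCP) lies at the very end of the fingers, on their centre line; the grasp point (between the pads) lies 19 mm behind it; z points along the fingers, y is the direction in which the jaws open and shut (so a half turn about z gives the same grasp; the last joint's range is limited). The gripper opens to 85 mm and grips with 20 to 120 N. Pads are 22 mm wide; open, the fingers measure 114 mm over their backs; the gripper's body (76 mm by 85 mm) begins 54 mm behind the grasp point. The pads swing forward as they close: fully open they stand 13 mm farther back than shut.
Start: joints at [-1.233, 0.353, 1.633, -0, 1.155, -0.002], TCP at [208.31, -589.266, 231.281] pointing down, gripper open.
Joint ranges: [-2.63, 2.63], [-0.92, 2.1], [0.06, 2.66], [-1.3, 4.44], [0, 2.69], [-3.02, 3.02]. Speed limits (rad/s): [2.22, 2.22, 2.79, 3.14, 3.14, 3.14].

## Interface

Orientations are given as [roll, pitch, yaw] about the fixed x, y, z axes, in that order (R = Rz(yaw) Ry(pitch) Rx(roll)).
In Python, from rig import readout, grab_frame, calibration, r gives the robot as it stands. The module is installed in compiled form; this text tells all that it offers.
- The arm moves only by the tool play_rows, never from a script. Its argument "rows" is a list of rows, each a list of 3 entries, a list of its own where there are three numbers: the closure in counts, from 0 (fully open) to 255 (shut), then the shift along the tool's x, y, z in cm, then the turn, a rotation vector about the tool's x, y, z in rad. In form: [[gripper, [dx, dy, dz], [rx, ry, rz]], ...]. A call has 1 to 12 rows; each row is the pose to reach, as a shift and turn from the pose commanded when the call began, along the tool's axes at that moment; what a row does not reach only later rows make up. A row lasts 1/12 s, in which the tool goes at most 41.7 mm and 7.16 degrees, less where a joint would pass 70% of its speed; a pose out of reach is approached as far as the arm can. A call with a gripper value outside its range is refused whole. The fingers move at their own pace and stop on an object; "squeeze" is the grip in N (left out, the last holds). Time passes only in rows, so rows that repeat a pose let the fingers close. It gives the time, the measured TCP pose, the force and the opening at its end, in the units of the state.
- readout.sense(): the state, without advancing time (a new reading comes with each control period).
- grab_frame(name): name is "scene" or "top"; returns (picture, depth): 400x640x3 uint8, red, green, blue; 400x640 float32, mm along the optical axis (not along the pixel's ray), 0 where there is no reading.
- calibration(name): a dict with "vfov" (degrees; the focal length in pixels is half the picture's height over the tangent of half this angle, whatever the lens; pixels are square), "cx", "cy" (the principal point, pixels), "k1" (the pictures are not rectified: a ray, as slopes to the right and down, at radius r is drawn at 1 + k1 r^2 times it, then the intrinsics apply), "cam_to_world" (4x4, takes a point from camera to world coordinates). Camera axes: x right, y down, z forward; pixel columns grow to the right and rows downward; lengths in mm; the calibration is good to about 2 mm. A picture is of the moment at which its call begins. calibration takes no time and is no camera call.
- r.sign_off(): hands the job in, once; it reports no verdict.
The state is a dict: "clock": time; "qpos": joint angles; "qvel": joint speeds; "joint_efforts": joint torques, N m; "eef_pos": TCP position; "tcp_rot": TCP orientation; "contact_force": force on the tool from outside, world axes, zero at the start; "wrist_torque": the same for the moment, N m; "opening": opening from 0.0 (shut) to 1.0 (fully open).
Only numpy, scipy, OpenCV 4.12 (cv2) and the standard library are available. Lean on these libraries where they do the work, as an engineer would, in place of code of your own. Each camera call takes 0.05 s, during which the arm holds its last target.

## Task

Take the pile of shopping apart, one thing at a time from the top down, and put each thing in its place: first the tea light into the blue candle holder, sitting flat on its floor, then the match box flat on the middle of the white tile, then the food tin upright on the middle of the round cork mat, and last the chocolate bar flat on the middle of the dark wooden board, lying lengthwise along it. Never knock the tin over, and leave the espresso cup and the salt shaker where they stand.

Things in the scene. Friction and masses are not known exactly. Their poses are not given: they have to be found in the camera images.
- choc_bar: Green wrapped chocolate bar with gold ends, 56 (x) x 149 (y) x 11 (z) mm, 0.10 kg, bottom of the pile, flat on the worktop; its ends stick out from under the tin. Origin at the centre of its underside, y along its length, z up. Grasp it across its 56 mm width.
- tomato_tin: Round food tin with a red and white label and gold ends, 57 mm in diameter, 72 mm high, 0.18 kg, standing on the middle of the chocolate bar. Origin at the centre of its underside, z up along its axis.
- match_box: Closed red match box with dark brown sides, 36 (x) x 53 (y) mm, 15 mm high, lying flat on the tin. Its tray does not slide. Origin at the centre of its underside, y along its length, z up.
- tea_light: Tea light candle in a silver cup, 38 mm in diameter, 15 mm high, 0.02 kg, flat on the match box, top of the pile. Origin at the centre of its underside, z up along its axis.
- candle_holder: Fixed blue ceramic candle holder: foot 84 mm across, a thick bowl 73 mm across and 14 mm high with a round recess, 43 mm wide at its floor and flaring to 51 mm at the rim; floor 4 mm above the worktop, rim 14 mm. The tea light's top stands about 5 mm above the rim when home. Origin at the centre of its underside (on the worktop), z up.
- tile: Fixed white square ceramic tile, 90 x 90 mm, 7 mm thick. Origin at the centre of its underside, x and y along its edges, z up.
- cork_mat: Fixed round cork mat, 104 mm in diameter, 6 mm thick. Origin at the centre of its underside, z up.
- board: Fixed narrow dark wooden board, 85 (x) x 180 (y) mm, 9 mm thick. Origin at the centre of its underside, y along its length, z up.
- espresso_cup: Small white espresso cup with handle, 62 x 88 mm, 50 mm high, a loose bystander behind the work. Origin at the middle of its underside.
- salt_shaker: Loose salt shaker, glass with grey top, 44 mm in diameter, 90 mm high, a bystander behind the work, below the front of the wall units, which hang over the back of the worktop (from about 0.55 m ahead of the base axis, 0.55 m up): keep the arm clear of them. Origin at the centre of its underside.
There are look-alikes about, which are no part of the job. Leave any green look-alike of the tomato_tin alone.

How it is judged (in metres and radians):
On the way, in this order (a step that is already met when the one before it is completed fails the run):
1. the tea light sits flat in the candle holder, released (horizontal distance between tea_light and candle_holder below 0.006 m and height (world z) of tea_light below 0.0065 m and angle between tea_light's own z axis and vertical below 0.12 rad and contact force between the fingers and tea_light below 0.05 N), for 0.2 s.
2. the match box lies on the middle of the tile, released (horizontal distance between match_box and tile below 0.015 m and z of match_box in the frame of tile below 0.011 m and angle between match_box's own z axis and vertical below 0.12 rad and contact force between the fingers and match_box below 0.05 N), for 0.2 s.
3. the tin stands on the middle of the cork mat, released (horizontal distance between tomato_tin and cork_mat below 0.015 m and z of tomato_tin in the frame of cork_mat below 0.009 m and angle between tomato_tin's own z axis and vertical below 0.12 rad and contact force between the fingers and tomato_tin below 0.05 N), for 0.2 s.
4. the chocolate bar lies along the middle of the board, released (horizontal distance between choc_bar and board below 0.015 m and z of choc_bar in the frame of board below 0.012 m and angle between choc_bar's own z axis and vertical below 0.12 rad and angle between the y axis of choc_bar and the y axis of board, either way round below 0.2 rad and contact force between the fingers and choc_bar below 0.05 N), for 0.2 s.
At the end, for the whole second after the job is handed in: Tea light within 6 mm of the holder's centre and 2.5 mm of its floor; match box on tile, tin on cork mat, bar on board, each centred within 15 mm and resting on it; bar along the board within 0.2 rad; none tilted over 0.12 rad; all at rest (horizontal distance between tea_light and candle_holder below 0.006 m and height (world z) of tea_light below 0.0065 m and angle between each of tea_light, match_box, tomato_tin, choc_bar's own z axis and vertical below 0.12 rad and horizontal distance between match_box and tile below 0.015 m and z of match_box in the frame of tile below 0.011 m and horizontal distance between tomato_tin and cork_mat below 0.015 m and z of tomato_tin in the frame of cork_mat below 0.009 m and horizontal distance between choc_bar and board below 0.015 m and z of choc_bar in the frame of board below 0.012 m and angle between the y axis of choc_bar and the y axis of board, either way round below 0.2 rad and linear speed of each of tea_light, match_box, tomato_tin, choc_bar below 0.02 m/s); the robot touches nothing.
It fails at once if the tin is knocked over (tilted more than 0.7 rad) (angle between tomato_tin's own z axis and vertical above 0.7 rad).
It fails at once if the espresso cup is moved more than 25 mm (distance of espresso_cup from where it was at the start of the episode above 0.025 m).
It fails at once if the salt shaker is moved more than 25 mm (distance of salt_shaker from where it was at the start of the episode above 0.025 m).
It also fails if it takes over 128 s, if anything falls off the work surface, if the arm or the gripper's body presses on something with over 40 N, if the wrist force passes 120 N, or if a joint passes its speed limit or range.

## Working session

There is one attempt and no reset: what is moved stays moved. The work goes in short steps, Python scripts to look and compute and a tool call to move; the robot and the scene stay as the last step left them, time stands still between calls to the robot, and variables do not carry over. Pictures are saved under pics/ and viewed, and the job is handed in when it is done.

Besides the shell and the picture viewer there is one more tool, called in YAML: its name, and indented under it one key for each argument. play_rows: Moves the arm, as the interface text tells. Its arguments: {"type":"object","properties":{"rows":{"type":"array"},"squeeze":{"type":"number"}},"required":["rows"]}

```bash
mkdir -p pics
python3 - <<'E'
from rig import readout, grab_frame, calibration, r
import cv2,numpy as np
s=readout.sense()
for k in s: print(k,np.round(s[k],4))
for n in("scene","top"):
    p,d=grab_frame(n); cv2.imwrite(f"pics/{n}0.png",cv2.cvtColor(p,cv2.COLOR_RGB2BGR)); np.savez(f"{n}0.npz",p=p,d=d)
    c=calibration(n); print(n,c)
E
```

```text
clock 0.0
qpos [-1.2334  0.3537  1.6341  0.      1.1552 -0.0024]
qvel [ 0.0004  0.0002 -0.0011  0.0004  0.0003  0.0002]
joint_efforts [-4.00000e-04 -6.05263e+01 -3.42071e+01 -1.00000e-04  9.50000e-03
 -0.00000e+00]
eef_pos [ 208.169  -588.8084  230.5306]
tcp_rot [-3.1402 -0.      0.3398]
contact_force [0.0847 0.4973 0.0094]
wrist_torque [ 0.022  -0.0394  0.0147]
opening 1.0054
scene {'vfov': 48.77228945785164, 'cx': 311.45173387671383, 'cy': 204.96079897620095, 'k1': -0.0065684170664170195, 'cam_to_world': array([[-6.85366519e-01, -5.24908850e-01,  5.04721145e-01,
        -1.65018787e+02],
       [-7.28030197e-01,  4.79029122e-01, -4.90411187e-01,
         7.20749012e+02],
       [ 1.56450456e-02, -7.03563643e-01, -7.10460015e-01,
         9.71632016e+02],
       [ 0.00000000e+00,  0.00000000e+00,  0.00000000e+00,
         1.00000000e+00]])}
top {'vfov': 46.31065414039222, 'cx': 309.61790142640405, 'cy': 203.79725107336972, 'k1': -0.028179031199816906, 'cam_to_world': array([[ 1.55735764e-02, -9.80716802e-01,  1.94812777e-01,
         2.23051015e+02],
       [-9.99795813e-01, -1.27648023e-02,  1.56649908e-02,
         7.37275944e+01],
       [-1.28761731e-02, -1.95016959e-01, -9.80715346e-01,
         1.51602300e+03],
       [ 0.00000000e+00,  0.00000000e+00,  0.00000000e+00,
         1.00000000e+00]])}
```

View pics/scene0.png

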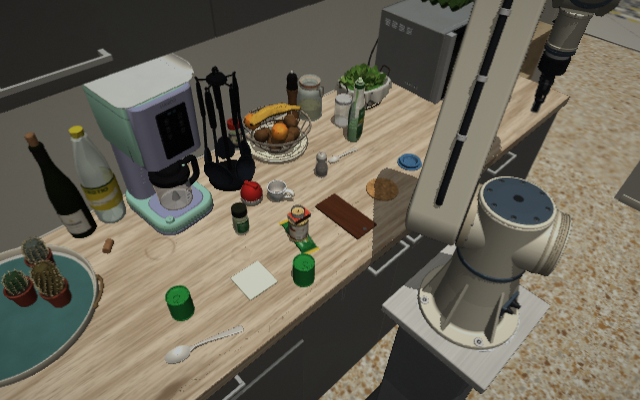

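View pics/top0.png

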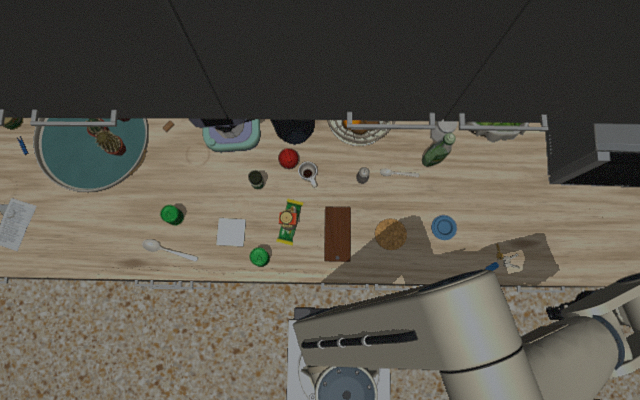

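```bash
cat > h.py <<'E'
import cv2,numpy as np
from rig import readout, grab_frame, calibration, r
def K(n):
    c=calibration(n); f=200/np.tan(np.radians(c['vfov']/2)); return c,f
def rays(n,uv):
    c,f=K(n); uv=np.atleast_2d(np.asarray(uv,float))
    d=(uv-[c['cx'],c['cy']])/f; u=d.copy()
    for _ in range(20): u=d/(1+c['k1']*(u**2).sum(1,keepdims=True))
    R=c['cam_to_world'][:3,:3];t=c['cam_to_world'][:3,3]
    return t,np.c_[u,np.ones(len(u))]@R.T
def onplane(n,uv,z):
    t,d=rays(n,uv); return t+d*((z-t[2])/d[:,2])[:,None]
def cloud(n,D):
    v,u=np.mgrid[:400,:640]; t,d=rays(n,np.c_[u.ravel(),v.ravel()])
    return (t+d*D.reshape(-1,1)).reshape(400,640,3)
def two(uv1,uv2): # top uv, scene uv -> point
    t1,d1=rays('top',uv1);t2,d2=rays('scene',uv2)
    d1=d1[0];d2=d2[0]; A=np.c_[d1,-d2]; s=np.linalg.lstsq(A,t2-t1,rcond=None)[0]
    a=t1+s[0]*d1;b=t2+s[1]*d2; return (a+b)/2,np.linalg.norm(a-b)
def snap(tag):
    o={}
    for n in("scene","top"):
        p,d=grab_frame(n); cv2.imwrite(f"pics/{n}{tag}.png",cv2.cvtColor(p,cv2.COLOR_RGB2BGR)); np.savez(f"{n}{tag}.npz",p=p,d=d); o[n]=(p,d)
    return o
def crop(n,tag,x0,y0,w,h,s,out=None):
    p=np.load(f"{n}{tag}.npz")['p'][y0:y0+h,x0:x0+w]
    cv2.imwrite(f"pics/{out or n+tag+'_c'}.png",cv2.cvtColor(cv2.resize(p,None,fx=s,fy=s,interpolation=cv2.INTER_CUBIC),cv2.COLOR_RGB2BGR))
E
python3 - <<'E'
from h import *
crop('top','0',200,150,280,130,2.85)
crop('scene','0',220,140,220,160,3.6)
D=np.load('top0.npz')['d'];C=cloud('top',D)
for nm,(u,v) in dict(pile=(288,217),tile=(231,232),board=(337,234),cork=(390,234),holder=(444,228),cup=(309,172),salt=(363,175),gtin=(260,257),gtin2=(171,214),red=(289,158)).items(): print(nm,np.round(C[v,u]),np.round(onplane('top',(u,v),0)[0]))
E
```

```text
pile [461. 162. 107.] [479. 168.   0.]
tile [426. 353.   3.] [427. 354.   0.]
board [423.   8.  11.] [425.   7.   0.]
cork [ 426. -165.    7.] [ 427. -166.    0.]
holder [ 449. -341.    4.] [ 449. -342.    0.]
cup [629. 101.  15.] [633. 102.   0.]
salt [604. -71.  79.] [625. -79.   0.]
gtin [341. 247.  71.] [346. 256.   0.]
gtin2 [472. 536.  66.] [484. 557.   0.]
red [660. 166.  70.] [681. 170.   0.]
```

View pics/top0_c.png

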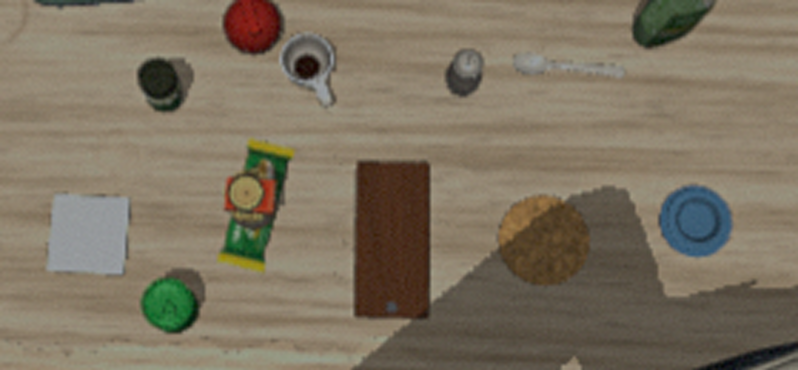

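View pics/scene0_c.png

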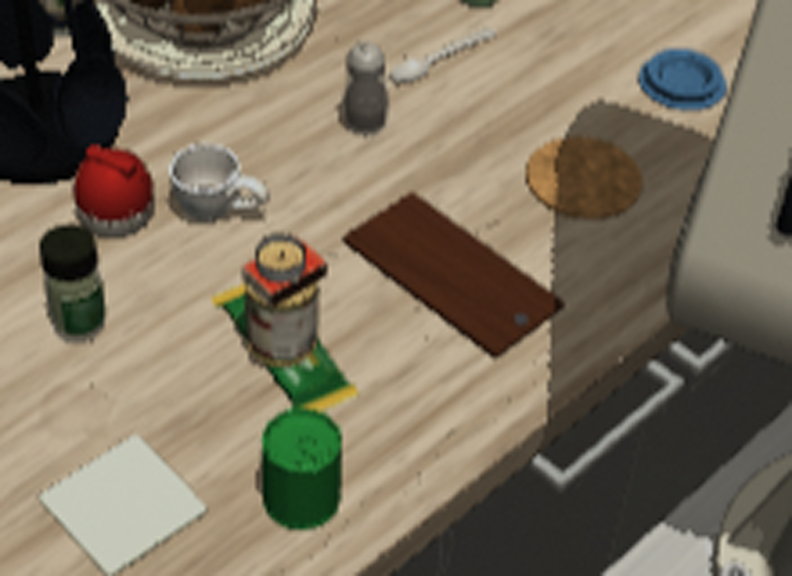

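```bash
cat > meas.py <<'E'
from h import *
# name: (Hlo,Hhi,S,V) masks, centre px windows
def mask(n,p,lo,hi,box):
    h=cv2.cvtColor(p,cv2.COLOR_RGB2HSV); m=cv2.inRange(h,np.array(lo),np.array(hi))
    z=np.zeros_like(m); x0,y0,x1,y1=box; z[y0:y1,x0:x1]=m[y0:y1,x0:x1]
    return z
def biggest(m):
    cs,_=cv2.findContours(m,cv2.RETR_EXTERNAL,cv2.CHAIN_APPROX_NONE); return max(cs,key=cv2.contourArea)
def rect(n,c,z):
    w=onplane(n,c.reshape(-1,2),z)[:,:2].astype(np.float32)
    (cx,cy),(a,b),ang=cv2.minAreaRect(w)
    if a<b: a,b,ang=b,a,ang+90   # ang = direction of long side
    return np.round([cx,cy,a,b,((ang+90)%180)-90],1)
def circ(n,c,z):
    w=onplane(n,c.reshape(-1,2),z)[:,:2].astype(np.float32)
    (cx,cy),(a,b),ang=cv2.fitEllipse(w); return np.round([cx,cy,a,b],1)
E
python3 - <<'E'
from meas import *
T=np.load('top0.npz')['p'];S=np.load('scene0.npz')['p']
P={'top':T,'scene':S}
hsv={n:cv2.cvtColor(P[n],cv2.COLOR_RGB2HSV) for n in P}
for nm,n,u,v in [('tile','top',231,232),('board','top',337,234),('corklit','top',382,225),('corkdark','top',395,240),('hold','top',430,228),('hold','scene',402,158),('wax','top',287,217),('wax','scene',297,212),('red','top',281,217),('green','top',284,235),('wood','top',260,200),('woodsh','top',420,250),('tile','scene',253,280),('board','scene',345,214),('cork','scene',370,186),('cork','scene',390,190)]: print(nm,n,hsv[n][v,u])
E
```

```text
tile top [105  10 158]
board top [ 10 148  74]
corklit top [ 17 132 137]
corkdark top [ 18 132  81]
hold top [ 17  70 139]
hold scene [104 132 131]
wax top [ 20 119 142]
wax scene [ 19 121 154]
red top [ 27  97 144]
green top [ 69 174  97]
wood top [ 24  48 150]
woodsh top [17 59 91]
tile scene [ 36  19 201]
board scene [ 10 177  69]
cork scene [ 16 143 164]
cork scene [ 16 145  81]
```

Run:
```python
from meas import *
P={n:np.load(n+'0.npz')['p'] for n in('top','scene')}
def go(nm,n,lo,hi,box,z,f):
    m=mask(n,P[n],lo,hi,box); 
    if nm=='cork': m=cv2.morphologyEx(m,cv2.MORPH_CLOSE,np.ones((5,5)));m=cv2.morphologyEx(m,cv2.MORPH_OPEN,np.ones((5,5)))
    c=biggest(m); print(nm,n,f(n,c,z),cv2.contourArea(c))
go('tile','top',(0,0,120),(180,25,255),(210,210,255,255),7,rect)
go('tile','scene',(0,0,150),(180,40,255),(225,255,280,305),7,rect)
go('board','top',(0,110,30),(16,255,110),(315,200,360,270),9,rect)
go('board','scene',(0,110,30),(14,255,110),(310,185,380,245),9,rect)
go('cork','top',(10,100,50),(22,255,200),(365,205,415,260),6,circ)
go('cork','scene',(10,110,50),(22,255,200),(360,170,402,205),6,circ)
go('hold','top',(95,80,60),(125,255,255),(425,205,465,250),4,circ)
go('hold','scene',(95,80,60),(125,255,255),(390,145,430,175),4,circ)
go('wax','top',(14,90,100),(26,255,255),(276,206,300,226),112,circ)
go('wax','scene',(14,80,100),(26,255,255),(287,203,307,218),112,circ)
# match box red & bar
for n,box in (('top',(270,190,310,255)),('scene',(275,200,325,260))):
    p=P[n]
    m=mask(n,p,(0,150,90),(9,255,255),box)|mask(n,p,(172,150,90),(180,255,255),box)
    if n=='scene': m[222:]=0
    pts=cv2.findNonZero(m).reshape(-1,2); print('red',n,rect(n,pts,98 if n=='top' and 0 else 98),len(pts),pts.min(0),pts.max(0))
m=mask('top',P['top'],(20,140,70),(85,255,255),(270,190,310,255)); pts=cv2.findNonZero(m).reshape(-1,2)
cv2.imwrite('pics/m.png',cv2.resize(m[190:255,270:310],None,fx=8,fy=8,interpolation=0))
c=biggest(m); print('bar',rect('top',pts,10),rect('top',c,10))
crop('top','0',270,190,40,65,9,'pile')
crop('scene','0',270,195,60,65,9,'pile2')
crop('top','0',415,200,60,60,9,'hold')
```

```text
tile top [426.7 354.4  88.8  88.2  -2.6] 675.5
tile scene [422.9 355.4  90.   89.7  -2.8] 918.0
board top [424.8   5.7 176.4  81.4   0.5] 1260.5
board scene [ 4.205e+02  1.010e+01  1.794e+02  8.660e+01 -2.000e-01] 1164.5
cork top [ 426.9 -165.9   99.   100.8] 737.0
cork scene [ 422.4 -163.1  100.   102.6] 532.0
hold top [ 450.9 -339.8   76.3   77.4] 430.5
hold scene [ 448.5 -339.6   77.2   82.7] 267.5
wax top [460.1 168.5  31.5  32.2] 75.5
wax scene [455.9 169.4  27.7  31.5] 66.0
red top [457.8 165.2  49.4  34.3 -89.2] 68 [279 213] [295 224]
red scene [455.3 165.1  50.7  34.4  84.3] 57 [288 208] [309 221]
bar [462.4 162.5 145.   52.  -12.5] [414.1 173.1  51.2  45.7  76.8]
```

View pics/pile.png

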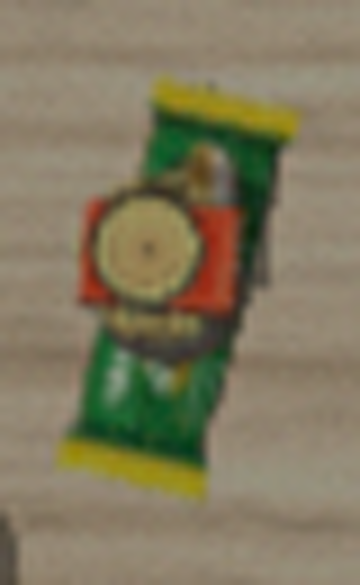

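View pics/pile2.png

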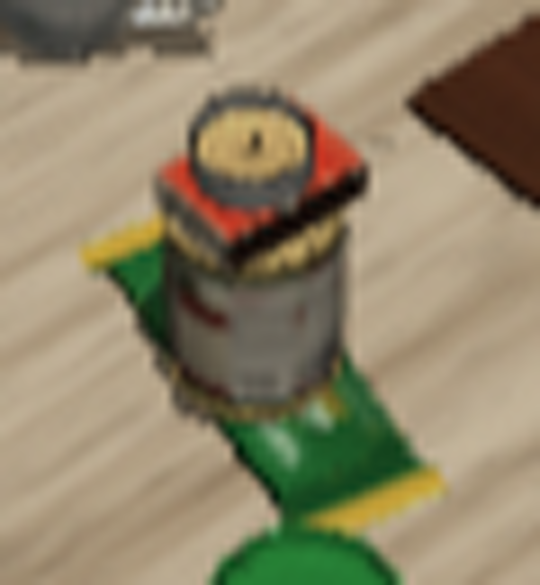

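View pics/hold.png

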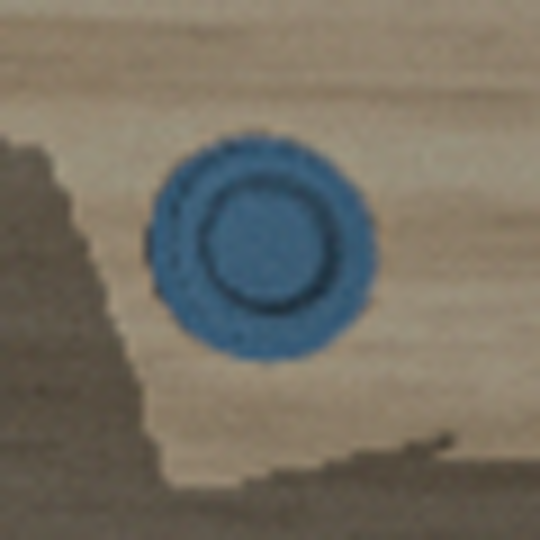

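View pics/m.png

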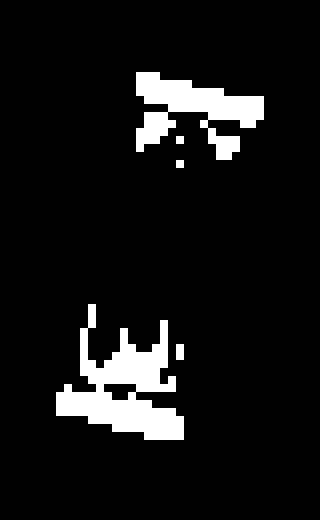

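```bash
cat > go.py <<'E'
import sys,numpy as np
from scipy.spatial.transform import Rotation as Ro
from rig import readout
s=readout.sense(); t=np.array([float(v) for v in sys.argv[1:4]]); yaw=float(sys.argv[4]) if len(sys.argv)>4 else 1.5708
R=Ro.from_euler('xyz',s['tcp_rot']); G=Ro.from_euler('xyz',[np.pi,0,yaw])
print('t',round(float(s['clock']),2),'pos',np.round(s['eef_pos'],1),'rpy',np.round(s['tcp_rot'],3),'open',np.round(s['opening'],3))
print('shift cm',np.round(R.inv().apply(t-s['eef_pos'])/10,2),'turn',np.round((R.inv()*G).as_rotvec(),3))
E
python3 go.py 458 169 190
```

```text
t 0.1 pos [ 208.2 -588.9  230.6] rpy [-3.14 -0.    0.34] open 0.999
shift cm [ 48.81 -63.12   4.14] turn [-1.000e-03 -1.000e-03 -1.231e+00]
```

play_rows:
  rows:
    - [0,[48.8,-63.1,4.1],[0,0,-1.231]]
    - [0,[48.8,-63.1,4.1],[0,0,-1.231]]
    - [0,[48.8,-63.1,4.1],[0,0,-1.231]]
    - [0,[48.8,-63.1,4.1],[0,0,-1.231]]
    - [0,[48.8,-63.1,4.1],[0,0,-1.231]]
    - [0,[48.8,-63.1,4.1],[0,0,-1.231]]
    - [0,[48.8,-63.1,4.1],[0,0,-1.231]]
    - [0,[48.8,-63.1,4.1],[0,0,-1.231]]
    - [0,[48.8,-63.1,4.1],[0,0,-1.231]]
    - [0,[48.8,-63.1,4.1],[0,0,-1.231]]
    - [0,[48.8,-63.1,4.1],[0,0,-1.231]]
    - [0,[48.8,-63.1,4.1],[0,0,-1.231]]
  squeeze: 25

```text
clock: 1.1
eef_pos: [364.6, -113.1, 205.6]
tcp_rot: [3.141, 0.0, 1.571]
contact_force: [1.1, -0.6, 0.7]
opening: 1.0
```

```bash
python3 go.py 458 169 190
```

```text
t 1.1 pos [ 364.6 -113.1  205.6] rpy [3.141 0.    1.571] open 1.0
shift cm [28.21  9.35  1.56] turn [0. 0. 0.]
```

play_rows:
  rows:
    - [0,[28.2,9.35,2.5],[0,0,0]]
    - [0,[28.2,9.35,2.5],[0,0,0]]
    - [0,[28.2,9.35,2.5],[0,0,0]]
    - [0,[28.2,9.35,2.5],[0,0,0]]
    - [0,[28.2,9.35,2.5],[0,0,0]]
    - [0,[28.2,9.35,2.5],[0,0,0]]
    - [0,[28.2,9.35,2.5],[0,0,0]]
    - [0,[28.2,9.35,2.5],[0,0,0]]
    - [0,[28.2,9.35,2.5],[0,0,0]]
    - [0,[28.2,9.35,2.5],[0,0,0]]

```text
clock: 1.93
eef_pos: [457.4, 166.8, 180.1]
tcp_rot: [-3.14, 0.001, 1.572]
contact_force: [0.4, -0.6, 0.8]
opening: 1.004
```

```bash
python3 go.py 458 169 109
python3 - <<'E'
from h import *
snap('1'); crop('scene','1',240,140,120,120,5)
crop('top','1',220,120,200,150,4)
E
```

```text
t 1.93 pos [457.4 166.8 180.1] rpy [-3.140e+00  1.000e-03  1.572e+00] open 1.004
shift cm [0.23 0.07 7.11] turn [-0.002  0.001  0.001]
```

View pics/scene1_c.png

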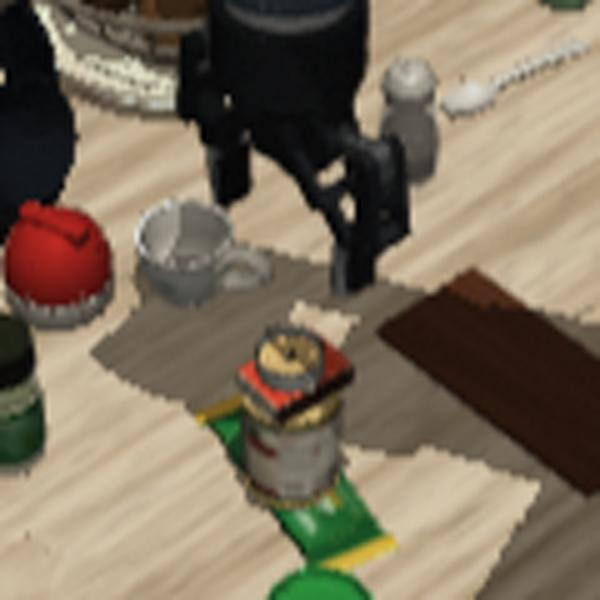

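View pics/top1_c.png

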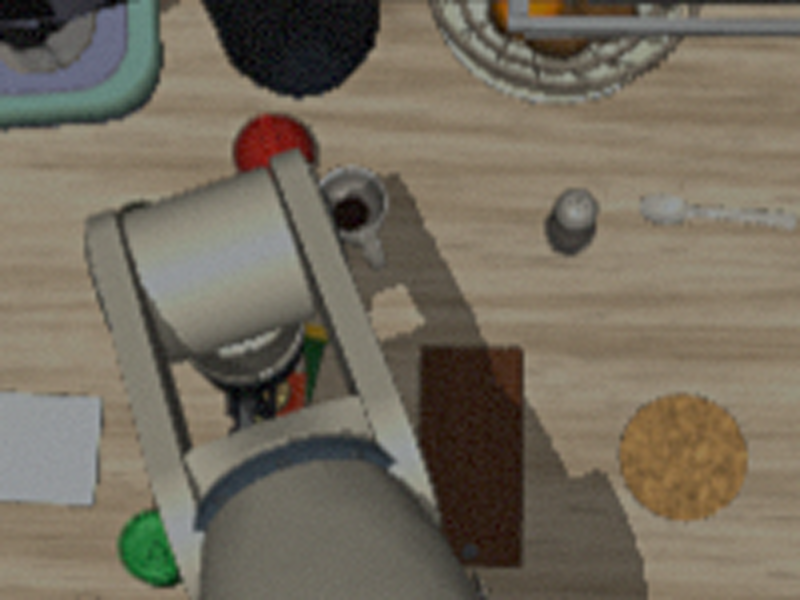

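Run:
```python
from h import *
print(onplane('scene',[(240+350/5,140+290/5),(240+232/5,140+200/5)],193))
D=np.load('scene1.npz')['d'];C=cloud('scene',D)
for v in range(176,200,3): print(v,[tuple(np.round(C[v,u]).astype(int)) for u in (285,287,308,310,312)])
crop('scene','1',275,165,50,40,12)
```

```text
[[408.60188984 169.04269954 193.        ]
 [499.75119321 168.64080536 193.        ]]
176 [(np.int64(498), np.int64(174), np.int64(212)), (np.int64(498), np.int64(168), np.int64(208)), (np.int64(417), np.int64(169), np.int64(261)), (np.int64(415), np.int64(165), np.int64(260)), (np.int64(393), np.int64(179), np.int64(283))]
179 [(np.int64(499), np.int64(174), np.int64(200)), (np.int64(499), np.int64(167), np.int64(196)), (np.int64(620), np.int64(-23), np.int64(1)), (np.int64(419), np.int64(160), np.int64(245)), (np.int64(394), np.int64(177), np.int64(272))]
182 [(np.int64(663), np.int64(39), np.int64(-4)), (np.int64(652), np.int64(40), np.int64(4)), (np.int64(410), np.int64(176), np.int64(251)), (np.int64(606), np.int64(-19), np.int64(0)), (np.int64(391), np.int64(181), np.int64(267))]
185 [(np.int64(612), np.int64(82), np.int64(44)), (np.int64(650), np.int64(42), np.int64(-6)), (np.int64(406), np.int64(179), np.int64(245)), (np.int64(405), np.int64(173), np.int64(243)), (np.int64(391), np.int64(180), np.int64(256))]
188 [(np.int64(597), np.int64(95), np.int64(51)), (np.int64(598), np
[... 175 characters left out ...]
p.int64(594), np.int64(97), np.int64(41)), (np.int64(589), np.int64(93), np.int64(42)), (np.int64(408), np.int64(177), np.int64(223)), (np.int64(403), np.int64(175), np.int64(225)), (np.int64(401), np.int64(170), np.int64(224))]
194 [(np.int64(600), np.int64(93), np.int64(22)), (np.int64(597), np.int64(87), np.int64(20)), (np.int64(409), np.int64(176), np.int64(211)), (np.int64(405), np.int64(173), np.int64(212)), (np.int64(401), np.int64(170), np.int64(213))]
197 [(np.int64(609), np.int64(86), np.int64(-3)), (np.int64(584), np.int64(98), np.int64(24)), (np.int64(406), np.int64(179), np.int64(205)), (np.int64(403), np.int64(174), np.int64(204)), (np.int64(402), np.int64(169), np.int64(201))]
```

View pics/scene1_c.png

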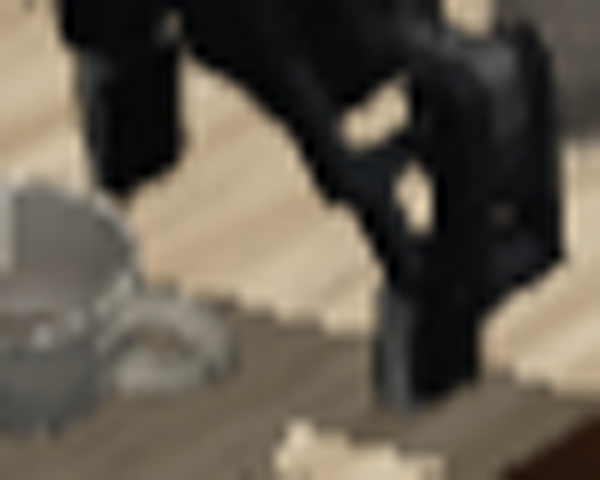

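play_rows:
  rows:
    - [0,[0.15,0.15,3],[0,0,0]]
    - [0,[0.15,0.15,5],[0,0,0]]
    - [0,[0.15,0.15,6.3],[0,0,0]]
    - [0,[0.15,0.15,7.25],[0,0,0]]
    - [0,[0.15,0.15,7.25],[0,0,0]]
    - [0,[0.15,0.15,7.25],[0,0,0]]

```text
clock: 2.53
eef_pos: [459.6, 167.6, 108.3]
tcp_rot: [-3.141, 0.0, 1.57]
contact_force: [-1.2, 0.4, 1.1]
opening: 1.001
```

```bash
python3 go.py 459 168.5 107.5;  python3 - <<'E'
from h import *
snap('2'); crop('scene','2',260,170,70,70,9)
crop('top','2',260,190,60,60,9)
E
```

```text
t 2.53 pos [459.6 167.6 108.3] rpy [-3.141  0.     1.57 ] open 1.001
shift cm [ 0.09 -0.06  0.08] turn [-0.     0.    -0.001]
```

View pics/scene2_c.png

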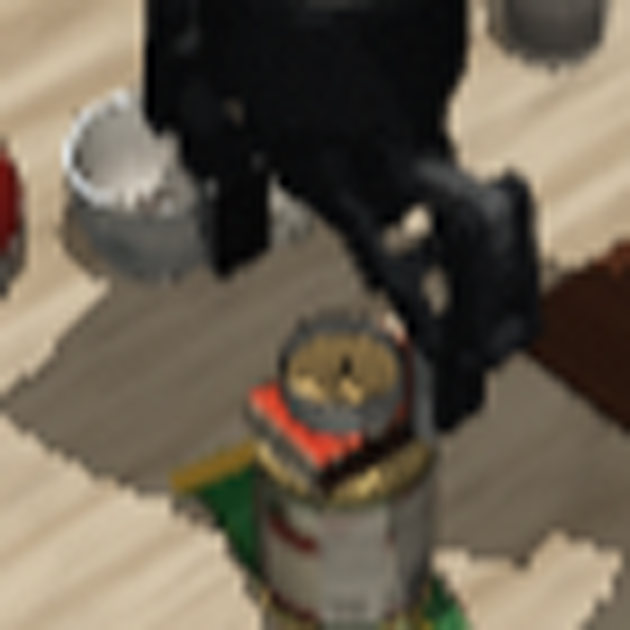

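View pics/top2_c.png

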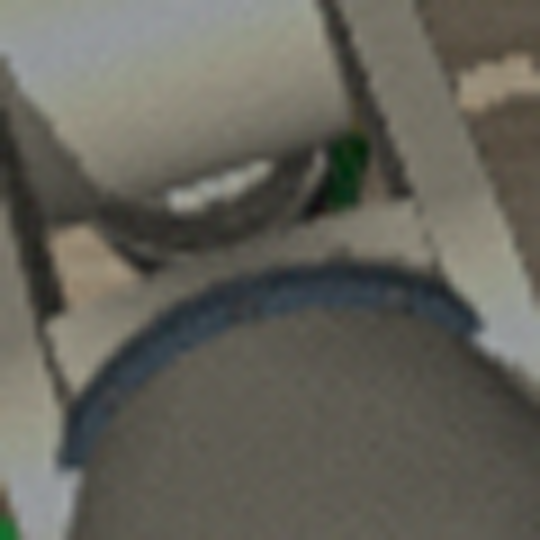

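play_rows:
  rows:
    - [60,[0.07,-0.03,0.08],[0,0,0]]
    - [110,[0.07,-0.03,0.08],[0,0,0]]
    - [120,[0.07,-0.03,0.08],[0,0,0]]
    - [125,[0.07,-0.03,0.08],[0,0,0]]
    - [132,[0.07,-0.03,0.08],[0,0,0]]
    - [140,[0.07,-0.03,0.08],[0,0,0]]
    - [150,[0.07,-0.03,0.08],[0,0,0]]
    - [170,[0.07,-0.03,0.08],[0,0,0]]
    - [200,[0.07,-0.03,0.08],[0,0,0]]
    - [200,[0.07,-0.03,0.08],[0,0,0]]
    - [200,[0.07,-0.03,0.08],[0,0,0]]
  squeeze: 22

```text
clock: 3.55
eef_pos: [459.5, 169.2, 107.5]
tcp_rot: [3.141, -0.0, 1.571]
contact_force: [-0.4, -0.2, 5.1]
opening: 0.409
```

```bash
python3 go.py 459 168.5 107.5;  python3 - <<'E'
from h import *
snap('3'); crop('scene','3',260,170,70,70,9)
E
```

```text
t 3.55 pos [459.5 169.2 107.5] rpy [ 3.141 -0.     1.571] open 0.409
shift cm [-0.07 -0.05  0.  ] turn [ 0. -0. -0.]
```

View pics/scene3_c.png

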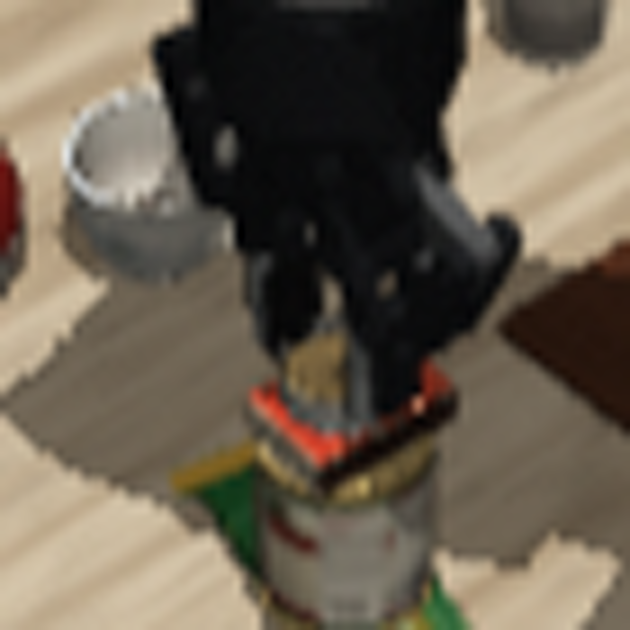

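```bash
cat >> h.py <<'E'
def proj(n,P):
    c,f=K(n); M=np.linalg.inv(c['cam_to_world']); p=np.atleast_2d(P)@M[:3,:3].T+M[:3,3]; u=p[:,:2]/p[:,2:]
    u=u*(1+c['k1']*(u**2).sum(1,keepdims=True)); return u*f+[c['cx'],c['cy']]
E
python3 - <<'E'
from h import *
q=proj('scene',[[440,180,108],[440,180,98],[440,158,108],[441,168,98],[425,180,108]])
print((q-[260,170])*9)
E
```

```text
[[347.41629448 418.61498412]
 [347.5848096  441.44560216]
 [401.68173367 382.65793916]
 [374.89264032 419.97133667]
 [381.36616366 445.85549703]]
```

play_rows:
  rows:
    - [200,[0,0,-0.5],[0,0,0]]
    - [200,[0,0,-1.5],[0,0,0]]
    - [200,[0,0,-3.5],[0,0,0]]
    - [200,[0,0,-6],[0,0,0]]
    - [200,[0,0,-8],[0,0,0]]
    - [200,[0,0,-8],[0,0,0]]

```text
clock: 4.15
eef_pos: [461.6, 170.0, 191.7]
tcp_rot: [3.136, -0.002, 1.571]
contact_force: [1.5, 0.3, 0.0]
opening: 0.406
```

```bash
python3 go.py 450.5 -340 110;  python3 - <<'E'
from h import *
snap('4'); crop('scene','4',255,140,80,90,7)
E
```

```text
t 4.15 pos [461.6 170.  191.7] rpy [ 3.136e+00 -2.000e-03  1.571e+00] open 0.406
shift cm [-51.01  -1.16   8.05] turn [ 0.006 -0.002  0.   ]
```

View pics/scene4_c.png

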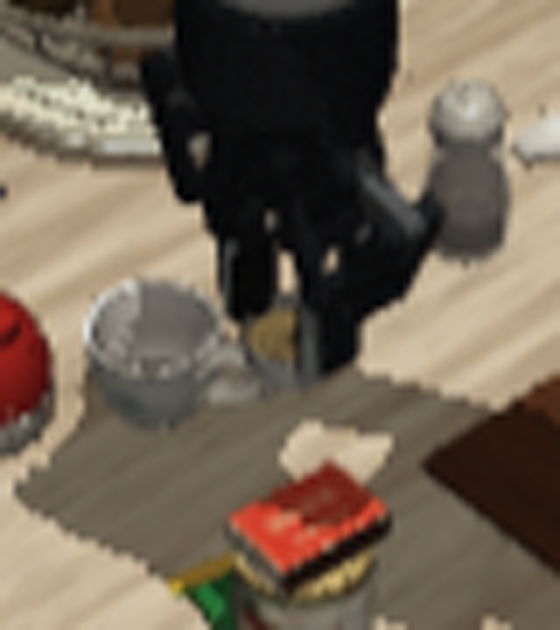

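play_rows:
  rows:
    - [200,[-4,-0.1,0],[0,0,0]]
    - [200,[-8,-0.2,0.5],[0,0,0]]
    - [200,[-12,-0.3,1],[0,0,0]]
    - [200,[-16,-0.4,1.5],[0,0,0]]
    - [200,[-20,-0.5,2],[0,0,0]]
    - [200,[-24,-0.6,3],[0,0,0]]
    - [200,[-28,-0.7,4],[0,0,0]]
    - [200,[-32,-0.8,5],[0,0,0]]
    - [200,[-36,-0.9,6],[0,0,0]]
    - [200,[-40,-1,7],[0,0,0]]
    - [200,[-44,-1.1,8],[0,0,0]]
    - [200,[-48,-1.15,8],[0,0,0]]

```text
clock: 5.25
eef_pos: [445.5, -311.6, 104.2]
tcp_rot: [-3.138, -0.003, 1.57]
contact_force: [0.8, 0.6, -0.1]
opening: 0.412
```

```bash
python3 go.py 450.5 -340 60
```

```text
t 5.25 pos [ 445.5 -311.6  104.2] rpy [-3.138e+00 -3.000e-03  1.570e+00] open 0.412
shift cm [-2.85  0.52  4.41] turn [-0.004 -0.003 -0.   ]
```

play_rows:
  rows:
    - [200,[-1.5,0.15,2],[0,0,0]]
    - [200,[-2.5,0.25,4],[0,0,0]]
    - [200,[-2.9,0.25,6],[0,0,0]]
    - [200,[-2.9,0.25,6.2],[0,0,0]]
    - [200,[-2.9,0.25,6.2],[0,0,0]]
    - [200,[-2.9,0.25,6.2],[0,0,0]]
    - [200,[-2.9,0.25,6.2],[0,0,0]]

```text
clock: 5.83
eef_pos: [450.8, -339.6, 46.2]
tcp_rot: [3.141, 0.0, 1.571]
contact_force: [-0.3, 0.8, -0.3]
opening: 0.407
```

```bash
python3 go.py 450.5 -340 15;  python3 - <<'E'
from h import *
snap('5'); crop('scene','5',375,120,70,70,8)
crop('top','5',405,190,70,70,8)
E
```

```text
t 5.83 pos [ 450.8 -339.6   46.2] rpy [3.141 0.    1.571] open 0.407
shift cm [-0.04 -0.03  3.12] turn [0.001 0.    0.001]
```

View pics/scene5_c.png

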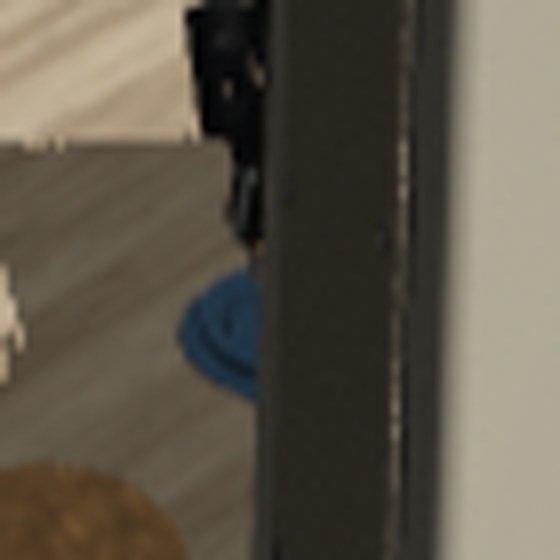

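View pics/top5_c.png

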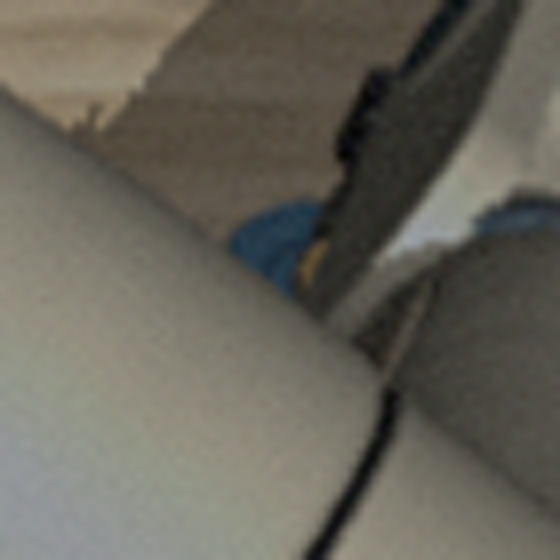

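play_rows:
  rows:
    - [200,[0,-0.03,1],[0,0,0]]
    - [200,[0,-0.03,1.7],[0,0,0]]
    - [200,[0,-0.03,2.0],[0,0,0]]
    - [200,[0,-0.03,2.3],[0,0,0]]
    - [200,[0,-0.03,2.6],[0,0,0]]
    - [200,[0,-0.03,2.6],[0,0,0]]

```text
clock: 6.43
eef_pos: [449.7, -339.6, 18.6]
tcp_rot: [-3.141, -0.001, 1.571]
contact_force: [-0.1, 0.2, -0.5]
opening: 0.409
```

```bash
python3 go.py 450.5 -340 14.5
```

```text
t 6.43 pos [ 449.7 -339.6   18.6] rpy [-3.141e+00 -1.000e-03  1.571e+00] open 0.409
shift cm [-0.04  0.08  0.41] turn [-0.001 -0.001 -0.   ]
```

play_rows:
  rows:
    - [200,[0,0,0.15],[0,0,0]]
    - [200,[0,0,0.3],[0,0,0]]
    - [200,[0,0,0.4],[0,0,0]]
    - [200,[0,0,0.45],[0,0,0]]
    - [200,[0,0,0.45],[0,0,0]]

```text
clock: 6.85
eef_pos: [450.0, -339.8, 14.8]
tcp_rot: [-3.142, -0.0, 1.571]
contact_force: [0.0, 0.3, -0.7]
opening: 0.41
```

```bash
python3 go.py 450.5 -340 14.5
```

```text
t 6.85 pos [ 450.  -339.8   14.8] rpy [-3.142 -0.     1.571] open 0.41
shift cm [-0.02  0.05  0.03] turn [-0. -0. -0.]
```

No contact yet; the light should be about 1 mm above its floor. Release by opening slightly, then rise.

play_rows:
  rows:
    - [200,[0,0,0.06],[0,0,0]]
    - [140,[0,0,0.06],[0,0,0]]
    - [120,[0,0,0.06],[0,0,0]]
    - [110,[0,0,0.06],[0,0,0]]
    - [100,[0,0,0.06],[0,0,0]]
    - [90,[0,0,0],[0,0,0]]
    - [80,[0,0,-1],[0,0,0]]
    - [60,[0,0,-4],[0,0,0]]
    - [40,[0,0,-8],[0,0,0]]
    - [20,[4,0,-12],[0,0,0]]
    - [0,[8,0,-14],[0,0,0]]
    - [0,[12,0,-14],[0,0,0]]

```text
clock: 7.85
eef_pos: [451.9, -234.5, 156.9]
tcp_rot: [3.136, 0.003, 1.569]
contact_force: [1.3, 0.3, 0.1]
opening: 1.002
```

```bash
python3 go.py 457 166 180
```

```text
t 7.85 pos [ 451.9 -234.5  156.9] rpy [3.136e+00 3.000e-03 1.569e+00] open 1.002
shift cm [40.04  0.44 -2.43] turn [ 0.006  0.003 -0.002]
```

play_rows:
  rows:
    - [0,[4,0.1,-2],[0,0,0]]
    - [0,[8,0.1,-2],[0,0,0]]
    - [0,[12,0.2,-2],[0,0,0]]
    - [0,[16,0.2,-2],[0,0,0]]
    - [0,[20,0.3,-2],[0,0,0]]
    - [0,[24,0.3,-2],[0,0,0]]
    - [0,[26,0.3,-2],[0,0,0]]
    - [0,[26,0.3,-2],[0,0,0]]

```text
clock: 8.52
eef_pos: [453.0, 29.8, 173.5]
tcp_rot: [3.141, -0.001, 1.574]
contact_force: [0.9, -0.5, 0.6]
opening: 0.995
```

```bash
python3 go.py 457 166 180;  python3 - <<'E'
from meas import *
o=snap('6'); crop('top','6',240,190,240,80,3.3); crop('scene','6',260,130,180,130,4.4)
crop('top','6',415,200,60,60,9,'hold6')
for n,box in (('top',(270,190,310,255)),('scene',(275,200,325,222))):
    p=o[n][0]
    m=mask(n,p,(0,150,60),(9,255,255),box)|mask(n,p,(172,150,60),(180,255,255),box)
    print('red',n,rect(n,biggest(m),98))
for n,box in (('top',(435,218,455,238)),('scene',(395,145,422,170))):
    m=mask(n,o[n][0],(10,40,30),(30,255,255),box)
    try: c=biggest(m);print('wax',n,circ(n,c,18),cv2.contourArea(c))
    except Exception as e: print(e)
    m=mask(n,o[n][0],(95,80,30),(125,255,255),(425,205,465,250) if n=='top' else (390,145,430,175)); print('hold',circ(n,biggest(m),4))
E
```

```text
t 8.52 pos [453.   29.8 173.5] rpy [ 3.141e+00 -1.000e-03  1.574e+00] open 0.995
shift cm [13.62  0.45 -0.64] turn [ 0.001 -0.001  0.003]
red top [459.1 164.7  50.7  35.3  86.3]
red scene [455.4 165.3  51.   37.2  85.6]
wax top [ 450.3 -339.2   33.4   36. ] 88.0
hold [ 450.9 -339.9   76.3   77.2]
wax scene [ 462.6 -343.3   92.5  159.6] 269.5
hold [ 448.7 -339.5   76.8   82.8]
```

View pics/top6_c.png

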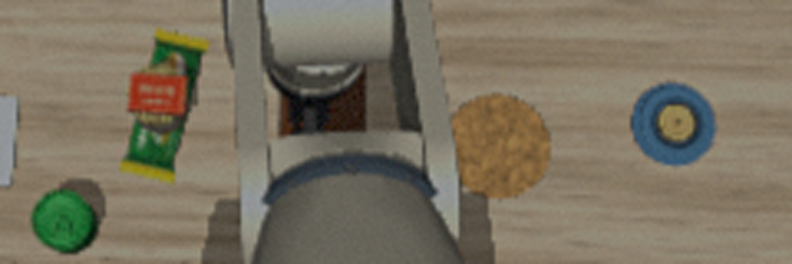

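View pics/scene6_c.png

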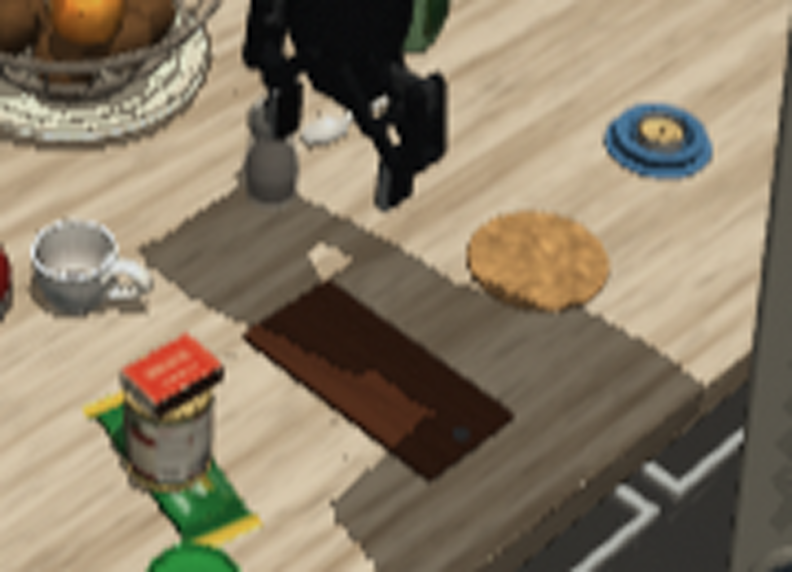

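View pics/hold6.png

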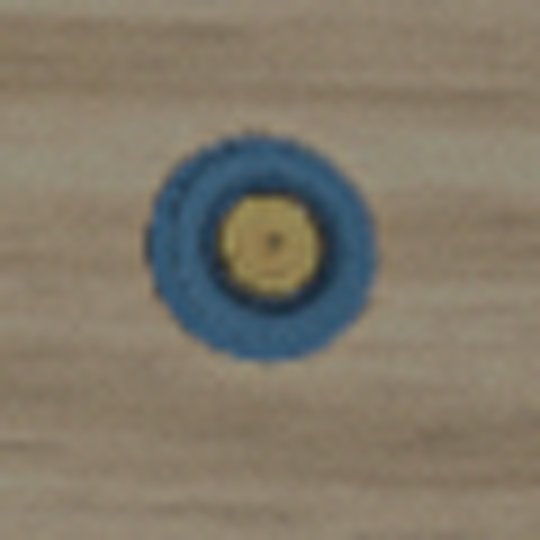

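play_rows:
  rows:
    - [0,[4,0.2,0],[0,0,0.07]]
    - [0,[8,0.4,0],[0,0,0.07]]
    - [0,[11,0.55,0],[0,0,0.07]]
    - [0,[13.5,0.55,0.5],[0,0,0.07]]
    - [0,[13.5,0.55,2],[0,0,0.07]]
    - [0,[13.5,0.55,4],[0,0,0.07]]
    - [0,[13.5,0.55,4],[0,0,0.07]]
    - [0,[13.5,0.55,4],[0,0,0.07]]

```text
clock: 9.28
eef_pos: [458.1, 160.1, 132.2]
tcp_rot: [-3.14, 0.001, 1.5]
contact_force: [0.2, 0.3, 0.1]
opening: 0.998
```

```bash
python3 go.py 458.5 165 86 1.501
```

```text
t 9.28 pos [458.1 160.1 132.2] rpy [-3.14e+00  1.00e-03  1.50e+00] open 0.998
shift cm [0.49 0.01 4.62] turn [-0.002  0.001 -0.001]
```

play_rows:
  rows:
    - [0,[0.45,0,2],[0,0,0]]
    - [0,[0.45,0,3.5],[0,0,0]]
    - [0,[0.45,0,4.6],[0,0,0]]
    - [0,[0.45,0,4.6],[0,0,0]]
    - [60,[0.45,0,4.6],[0,0,0]]
    - [110,[0.45,0,4.6],[0,0,0]]
    - [120,[0.45,0,4.6],[0,0,0]]
    - [130,[0.45,0,4.6],[0,0,0]]
    - [140,[0.45,0,4.6],[0,0,0]]
    - [155,[0.45,0,4.6],[0,0,0]]
    - [200,[0.45,0,4.6],[0,0,0]]
    - [200,[0.45,0,4.6],[0,0,0]]
  squeeze: 25

```text
clock: 10.28
eef_pos: [459.3, 166.0, 87.3]
tcp_rot: [3.141, -0.0, 1.501]
contact_force: [-1.5, -0.8, 6.3]
opening: 0.423
```

```bash
python3 go.py 458.5 165 86 1.501;  python3 - <<'E'
from h import *
snap('7'); crop('scene','7',260,170,70,90,7)
E
```

```text
t 10.28 pos [459.3 166.   87.3] rpy [ 3.141 -0.     1.501] open 0.423
shift cm [-0.1  -0.07  0.13] turn [ 0.001 -0.    -0.   ]
```

View pics/scene7_c.png

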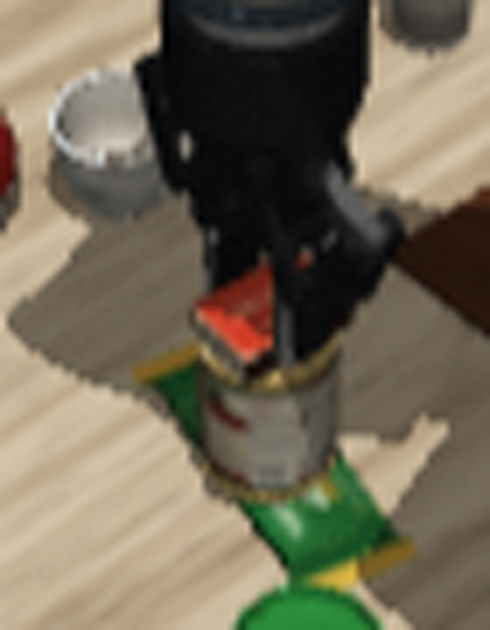

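play_rows:
  rows:
    - [220,[0,0,0],[0,0,0]]
    - [220,[0,0,0],[0,0,0]]
    - [220,[0,0,-0.5],[0,0,0]]
    - [220,[0,0,-1.5],[0,0,0]]
    - [220,[0,0,-3],[0,0,0]]
    - [220,[0,0,-5],[0,0,0]]
    - [220,[0,0,-7],[0,0,0]]
    - [220,[0,0,-7],[0,0,0]]

```text
clock: 11.05
eef_pos: [461.1, 166.7, 160.7]
tcp_rot: [3.136, -0.002, 1.501]
contact_force: [0.9, 1.0, 0.7]
opening: 0.429
```

```bash
python3 go.py 426 354 100 1.501;  python3 - <<'E'
from h import *
snap('8'); crop('scene','8',260,140,70,110,6)
E
```

```text
t 11.05 pos [461.1 166.7 160.7] rpy [ 3.136e+00 -2.000e-03  1.501e+00] open 0.429
shift cm [18.42 -4.84  6.09] turn [ 0.005 -0.002 -0.   ]
```

View pics/scene8_c.png

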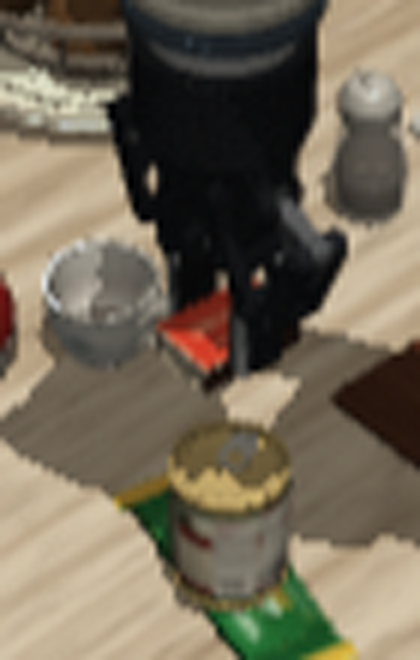

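play_rows:
  rows:
    - [220,[3,-0.6,0],[0,0,0]]
    - [220,[6.5,-1.5,0.5],[0,0,0]]
    - [220,[10,-2.4,1],[0,0,0]]
    - [220,[13.5,-3.4,2],[0,0,0]]
    - [220,[16.5,-4.2,3],[0,0,0]]
    - [220,[18.4,-4.8,5],[0,0,0]]
    - [220,[18.4,-4.8,8],[0,0,0]]
    - [220,[18.4,-4.8,11],[0,0,0]]
    - [220,[18.4,-4.8,13],[0,0,0]]
    - [220,[18.4,-4.8,13],[0,0,0]]
    - [220,[18.4,-4.8,13],[0,0,0]]

```text
clock: 12.07
eef_pos: [422.7, 351.9, 25.2]
tcp_rot: [-3.139, 0.003, 1.501]
contact_force: [0.5, 0.4, 0.4]
opening: 0.426
```

```bash
python3 go.py 426 354 12 1.501;  python3 - <<'E'
from h import *
snap('9'); crop('scene','9',200,220,100,100,6);crop('top','9',190,190,100,80,6)
E
```

```text
t 12.07 pos [422.7 351.9  25.2] rpy [-3.139e+00  3.000e-03  1.501e+00] open 0.426
shift cm [0.24 0.32 1.32] turn [-0.003  0.003 -0.   ]
```

View pics/scene9_c.png

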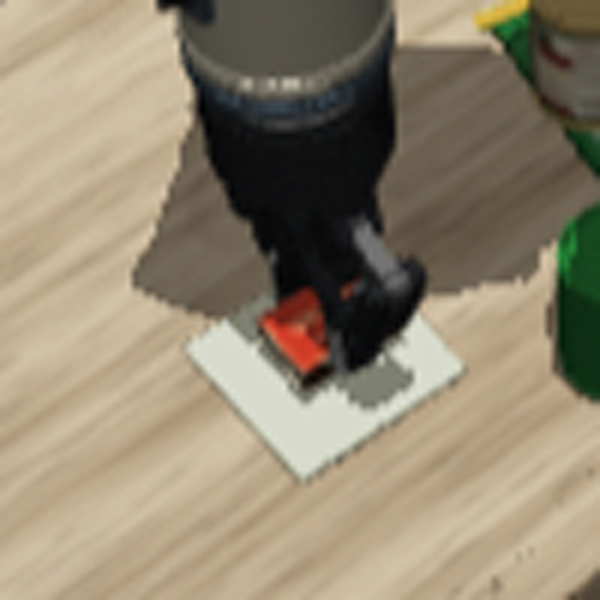

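View pics/top9_c.png

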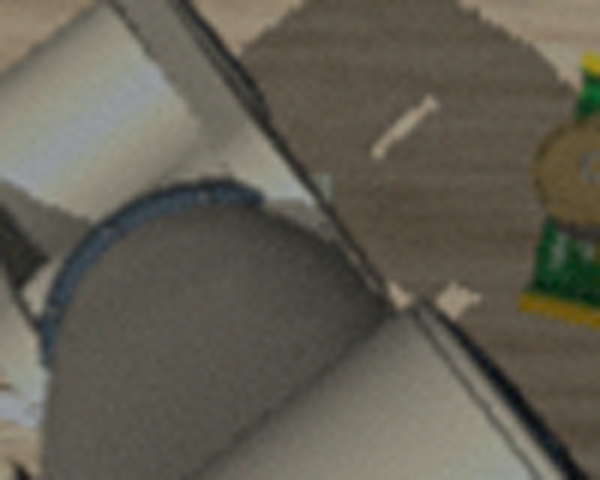

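play_rows:
  rows:
    - [220,[0.2,0.2,0.5],[0,0,0]]
    - [220,[0.2,0.2,0.9],[0,0,0]]
    - [220,[0.2,0.2,1.15],[0,0,0]]
    - [220,[0.2,0.2,1.3],[0,0,0]]
    - [220,[0.2,0.2,1.3],[0,0,0]]
    - [220,[0.2,0.2,1.3],[0,0,0]]

```text
clock: 12.67
eef_pos: [425.9, 354.6, 13.6]
tcp_rot: [-3.142, 0.0, 1.501]
contact_force: [1.0, -0.1, -0.1]
opening: 0.432
```

play_rows:
  rows:
    - [220,[0,0,0.12],[0,0,0]]
    - [220,[0,0,0.22],[0,0,0]]
    - [220,[0,0,0.22],[0,0,0]]

```text
clock: 12.92
eef_pos: [426.1, 354.7, 11.4]
tcp_rot: [3.141, -0.0, 1.501]
contact_force: [0.1, 0.4, -1.1]
opening: 0.425
```

Release and rise straight up, then clear towards the pile at height.

play_rows:
  rows:
    - [140,[0,0,0],[0,0,0]]
    - [120,[0,0,0],[0,0,0]]
    - [110,[0,0,0],[0,0,0]]
    - [95,[0,0,0],[0,0,0]]
    - [80,[0,0,-0.2],[0,0,0]]
    - [60,[0,0,-1],[0,0,0]]
    - [40,[0,0,-4],[0,0,0]]
    - [20,[0,0,-8],[0,0,0]]
    - [0,[0,0,-12],[0,0,0]]
    - [0,[-3,0.6,-16],[0,0,0]]
    - [0,[-7,1.2,-18],[0,0,0]]
    - [0,[-11,2,-18],[0,0,0]]

```text
clock: 13.92
eef_pos: [439.0, 253.8, 195.2]
tcp_rot: [3.135, -0.004, 1.503]
contact_force: [2.3, -0.1, -0.4]
opening: 1.0
```

play_rows:
  rows:
    - [0,[-4,0.5,0],[0,0,0]]
    - [0,[-8,1,0],[0,0,0]]
    - [0,[-12,1,0],[0,0,0]]
    - [0,[-16,1,0],[0,0,0]]
    - [0,[-20,1,0],[0,0,0]]
    - [0,[-24,1,0],[0,0,0]]
    - [0,[-24,1,0],[0,0,0]]
    - [0,[-24,1,0],[0,0,0]]

```text
clock: 14.58
eef_pos: [430.2, 10.7, 191.0]
tcp_rot: [3.141, -0.0, 1.496]
contact_force: [0.9, 0.5, -0.4]
opening: 1.001
```

```bash
python3 go.py 458 164 130 1.501;  python3 - <<'E'
from meas import *
o=snap('10'); crop('scene','10',200,170,130,130,4.5);crop('top','10',200,180,110,80,7)
for n,box in (('top',(210,200,255,255)),('scene',(225,250,285,305))):
    p=o[n][0]
    m=mask(n,p,(0,120,60),(9,255,255),box)|mask(n,p,(172,120,60),(180,255,255),box)
    print('red',n,rect(n,biggest(m),22))
h=cv2.cvtColor(o['top'][0],cv2.COLOR_RGB2HSV); print(h[214:222,288],h[210,283:296])
E
```

```text
t 14.58 pos [430.2  10.7 191. ] rpy [ 3.141 -0.     1.496] open 1.001
shift cm [15.5   1.62  6.1 ] turn [ 0.001 -0.    -0.005]
red top [426.9 353.2  51.7  32.6 -89.2]
red scene [423.5 354.   52.7  37.   86.7]
[[ 24 108 146]
 [ 24  73 130]
 [ 26  44 134]
 [ 25  80 140]
 [ 25  91 143]
 [ 21  46 127]
 [ 25  82 137]
 [ 25 106 145]] [[ 20  79 132]
 [ 21  93 131]
 [ 24 100 112]
 [ 24 117  94]
 [ 25 100 102]
 [ 25 102 113]
 [ 24 103 116]
 [ 24 108 113]
 [ 21 137 108]
 [ 19 145  97]
 [ 21  96  98]
 [ 15  34 104]
 [ 15  46  88]]
```

View pics/scene10_c.png

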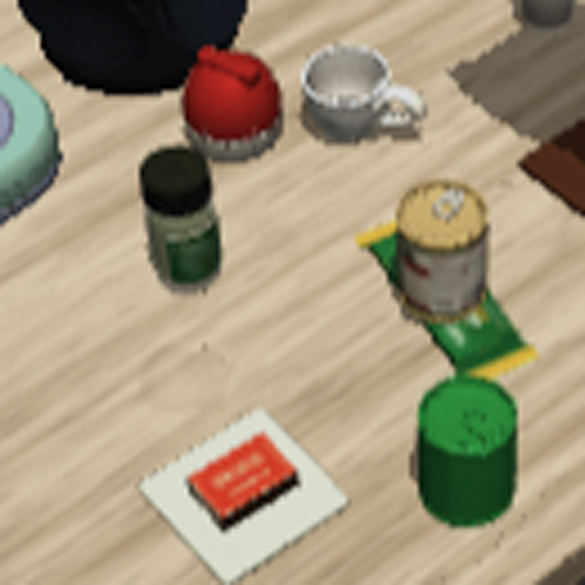

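View pics/top10_c.png

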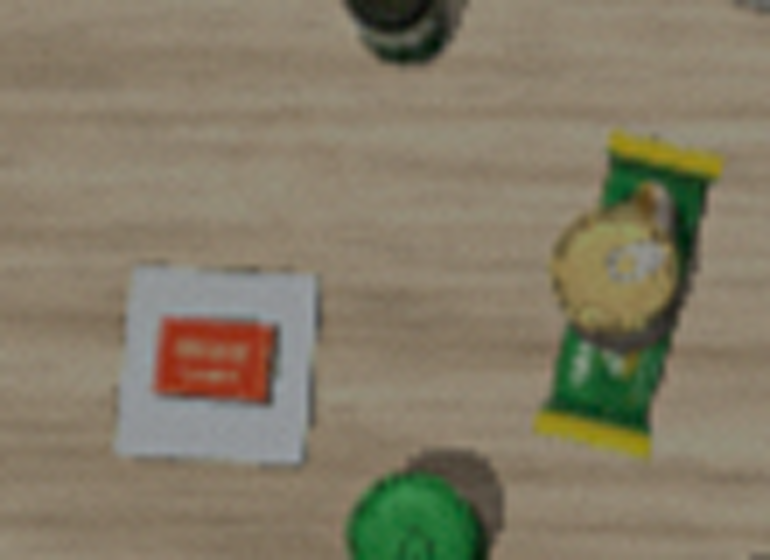

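```bash
python3 - <<'E'
from h import *
print(onplane('top',(288.1,218.6),83),onplane('scene',(298.4,217.8),83), two((288.1,218.6),(298.4,217.8)))
E
python3 go.py 460 164 130 1.571
```

```text
[[459.95141371 162.74766791  83.        ]] [[454.28057727 168.01656868  83.        ]] (array([460.89547778, 162.91063275,  74.2961584 ]), np.float64(1.2276287144659788))
t 14.68 pos [430.6  12.8 190.8] rpy [ 3.141 -0.     1.5  ] open 0.998
shift cm [15.29  1.86  6.09] turn [ 0.001 -0.    -0.071]
```

play_rows:
  rows:
    - [0,[4,0.5,0],[0,0,0]]
    - [0,[8,1,0],[0,0,0]]
    - [0,[12,1.5,0],[0,0,0]]
    - [0,[15,1.85,0],[0,0,0]]
    - [0,[15.3,1.85,2],[0,0,0]]
    - [0,[15.3,1.85,4],[0,0,0]]
    - [0,[15.3,1.85,6],[0,0,0]]
    - [0,[15.3,1.85,6],[0,0,0]]
    - [0,[15.3,1.85,6],[0,0,0]]

```text
clock: 15.43
eef_pos: [458.5, 165.1, 129.8]
tcp_rot: [-3.139, 0.001, 1.503]
contact_force: [0.1, 0.5, 0.3]
opening: 0.999
```

```bash
python3 go.py 459.5 164 28 1.501;  python3 - <<'E'
from meas import *
o=snap('11'); crop('scene','11',260,160,80,100,6)
E
```

```text
t 15.43 pos [458.5 165.1 129.8] rpy [-3.139e+00  1.000e-03  1.503e+00] open 0.999
shift cm [-0.09  0.13 10.18] turn [-0.002  0.001  0.002]
```

View pics/scene11_c.png

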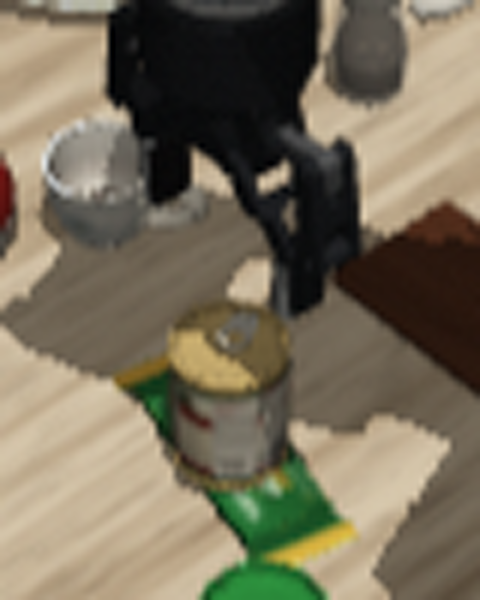

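play_rows:
  rows:
    - [0,[-0.1,0.1,2],[0,0,0]]
    - [0,[-0.1,0.1,4],[0,0,0]]
    - [0,[-0.1,0.1,6],[0,0,0]]
    - [0,[-0.1,0.1,8],[0,0,0]]
    - [0,[-0.1,0.1,9.5],[0,0,0]]
    - [0,[-0.1,0.1,10.1],[0,0,0]]
    - [0,[-0.1,0.1,10.1],[0,0,0]]
    - [0,[-0.1,0.1,10.1],[0,0,0]]

```text
clock: 16.2
eef_pos: [461.2, 163.1, 30.2]
tcp_rot: [3.141, -0.0, 1.501]
contact_force: [0.6, 0.4, 0.0]
opening: 0.998
```

```bash
python3 go.py 459.5 164 28 1.501;  python3 - <<'E'
from meas import *
o=snap('12'); crop('scene','12',260,160,80,100,6)
E
```

```text
t 16.2 pos [461.2 163.1  30.2] rpy [ 3.141 -0.     1.501] open 0.998
shift cm [ 0.08 -0.17  0.22] turn [ 0.001 -0.    -0.   ]
```

View pics/scene12_c.png

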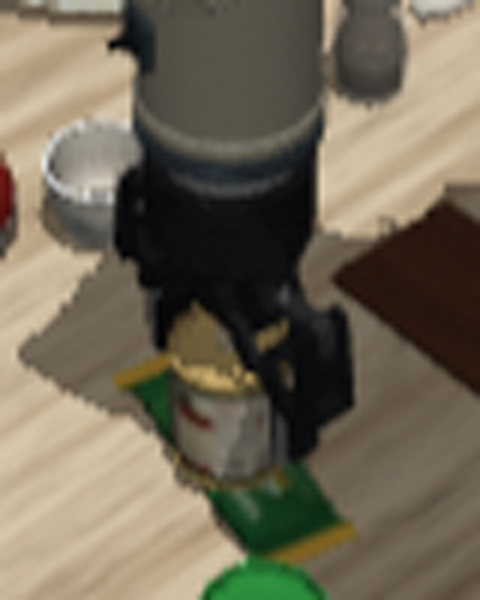

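play_rows:
  rows:
    - [40,[0.05,-0.1,0.1],[0,0,0]]
    - [60,[0.05,-0.1,0.1],[0,0,0]]
    - [70,[0.05,-0.1,0.1],[0,0,0]]
    - [78,[0.05,-0.1,0.1],[0,0,0]]
    - [84,[0.05,-0.1,0.1],[0,0,0]]
    - [90,[0.05,-0.1,0.1],[0,0,0]]
    - [96,[0.05,-0.1,0.1],[0,0,0]]
    - [110,[0.05,-0.1,0.1],[0,0,0]]
    - [140,[0.05,-0.1,0.1],[0,0,0]]
    - [160,[0.05,-0.1,0.1],[0,0,0]]
    - [160,[0.05,-0.1,0.1],[0,0,0]]
  squeeze: 40

```text
clock: 17.22
eef_pos: [459.9, 163.5, 28.8]
tcp_rot: [3.141, -0.0, 1.501]
contact_force: [-0.2, -0.4, 6.7]
opening: 0.663
```

play_rows:
  rows:
    - [160,[0,0,-0.3],[0,0,0]]
    - [160,[0,0,-1],[0,0,0]]
    - [160,[0,0,-2],[0,0,0]]
    - [160,[0,0,-4],[0,0,0]]
    - [160,[0,0,-6],[0,0,0]]
    - [160,[0,0,-8],[0,0,0]]
    - [160,[0,0,-8],[0,0,0]]

```text
clock: 17.8
eef_pos: [461.6, 164.1, 112.2]
tcp_rot: [3.136, -0.002, 1.501]
contact_force: [1.4, 1.7, -2.7]
opening: 0.665
```

```bash
python3 go.py 426.5 -165 95 1.501;  python3 - <<'E'
from meas import *
o=snap('13'); crop('scene','13',260,130,80,120,5)
E
```

```text
t 17.8 pos [461.6 164.1 112.2] rpy [ 3.136e+00 -2.000e-03  1.501e+00] open 0.665
shift cm [-33.08  -1.21   1.64] turn [ 0.005 -0.002 -0.   ]
```

View pics/scene13_c.png

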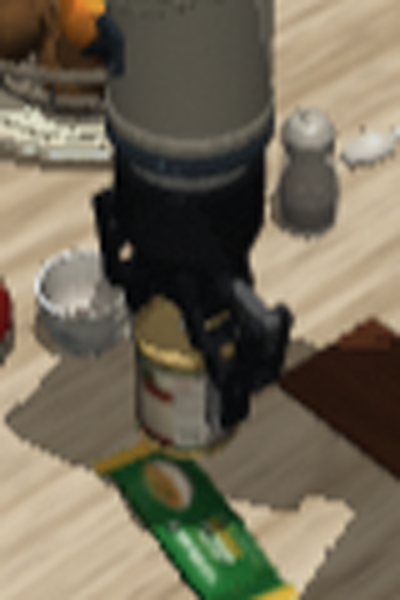

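play_rows:
  rows:
    - [160,[-3,0,0],[0,0,0]]
    - [160,[-6.5,-0.2,0],[0,0,0]]
    - [160,[-10,-0.4,0],[0,0,0]]
    - [160,[-13.5,-0.5,0],[0,0,0]]
    - [160,[-17,-0.6,0],[0,0,0]]
    - [160,[-20.5,-0.8,0],[0,0,0]]
    - [160,[-24,-0.9,0],[0,0,0]]
    - [160,[-27.5,-1.0,1],[0,0,0]]
    - [160,[-30.5,-1.1,2],[0,0,0]]
    - [160,[-32.5,-1.2,3],[0,0,0]]
    - [160,[-33,-1.2,4],[0,0,0]]
    - [160,[-33,-1.2,4],[0,0,0]]

```text
clock: 18.9
eef_pos: [422.5, -165.4, 66.0]
tcp_rot: [-3.138, -0.001, 1.498]
contact_force: [0.2, 0.6, -3.2]
opening: 0.659
```

```bash
python3 go.py 426.5 -165 24.5 1.501
```

```text
t 18.9 pos [ 422.5 -165.4   66. ] rpy [-3.138e+00 -1.000e-03  1.498e+00] open 0.659
shift cm [0.06 0.41 4.15] turn [-0.004 -0.001 -0.003]
```

play_rows:
  rows:
    - [160,[0.05,0.25,1],[0,0,0]]
    - [160,[0.05,0.25,2],[0,0,0]]
    - [160,[0.05,0.25,3],[0,0,0]]
    - [160,[0.05,0.25,3.6],[0,0,0]]
    - [160,[0.05,0.25,3.8],[0,0,0]]
    - [160,[0.05,0.25,3.8],[0,0,0]]
    - [160,[0.05,0.25,3.8],[0,0,0]]

```text
clock: 19.48
eef_pos: [427.1, -164.4, 30.3]
tcp_rot: [-3.141, -0.0, 1.501]
contact_force: [1.0, -0.1, -1.0]
opening: 0.66
```

```bash
python3 go.py 426.5 -165 24.2 1.501;  python3 - <<'E'
from meas import *
o=snap('14'); crop('scene','14',330,120,100,100,6);crop('top','14',340,190,100,80,6)
E
```

```text
t 19.48 pos [ 427.1 -164.4   30.3] rpy [-3.141 -0.     1.501] open 0.66
shift cm [-0.07 -0.05  0.61] turn [-0. -0.  0.]
```

View pics/scene14_c.png

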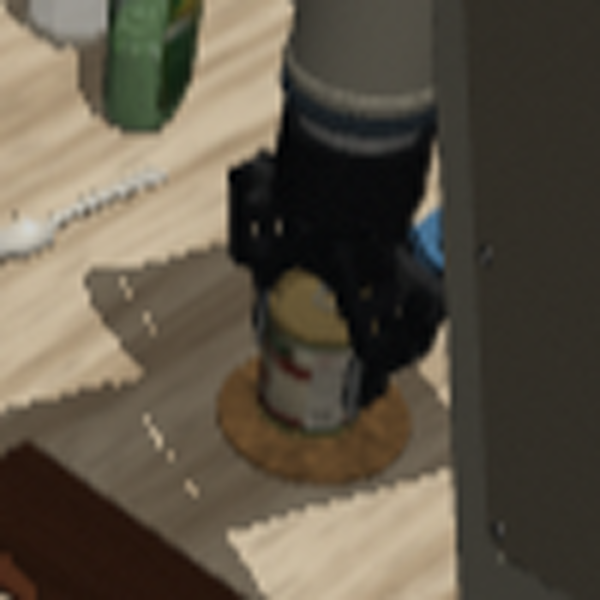

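play_rows:
  rows:
    - [160,[0,0,0.25],[0,0,0]]
    - [160,[0,0,0.4],[0,0,0]]
    - [160,[0,0,0.55],[0,0,0]]
    - [160,[0,0,0.62],[0,0,0]]
    - [160,[0,0,0.62],[0,0,0]]
    - [160,[0,0,0.62],[0,0,0]]

```text
clock: 20.08
eef_pos: [426.9, -164.7, 24.1]
tcp_rot: [-3.141, -0.0, 1.501]
contact_force: [0.2, 0.1, -2.1]
opening: 0.663
```

play_rows:
  rows:
    - [90,[0,0,0.03],[0,0,0]]
    - [80,[0,0,0.03],[0,0,0]]
    - [70,[0,0,0.03],[0,0,0]]
    - [55,[0,0,0.03],[0,0,0]]
    - [35,[0,0,0],[0,0,0]]
    - [15,[0,0,0],[0,0,0]]
    - [0,[0,0,0],[0,0,0]]
    - [0,[0,0,-1],[0,0,0]]
    - [0,[0,0,-3],[0,0,0]]
    - [0,[0,0,-6],[0,0,0]]
    - [0,[0,0,-9.5],[0,0,0]]
    - [0,[0,0,-13.5],[0,0,0]]

```text
clock: 21.08
eef_pos: [425.8, -164.2, 160.3]
tcp_rot: [-3.139, -0.001, 1.501]
contact_force: [1.5, -0.5, -0.4]
opening: 0.998
```

play_rows:
  rows:
    - [0,[3,0,-2],[0,0,0]]
    - [0,[7,0,-2],[0,0,0]]
    - [0,[11,0,-2],[0,0,0]]
    - [0,[15,0,-2],[0,0,0]]
    - [0,[19,0,-2],[0,0,0]]
    - [0,[20,0,-2],[0,0,0]]
    - [0,[20,0,-2],[0,0,0]]

```text
clock: 21.67
eef_pos: [441.0, 37.2, 179.9]
tcp_rot: [3.141, -0.0, 1.505]
contact_force: [0.4, -1.0, 0.6]
opening: 1.0
```

```bash
cat > bar.py <<'E'
from meas import *
def bar(o,z):
    for n,box in (('top',(265,185,315,255)),('scene',(270,190,325,262))):
        p=o[n][0]
        m=mask(n,p,(22,150,60),(85,255,255),box)
        m=cv2.morphologyEx(m,cv2.MORPH_CLOSE,np.ones((5,5)))
        print('bar',n,rect(n,biggest(m),z))
E
python3 go.py 459.5 164 28 1.501;  python3 - <<'E'
from bar import *
o=snap('15'); crop('scene','15',260,140,150,120,5);crop('top','15',260,180,160,80,5); bar(o,10)
for n,box in (('top',(365,205,415,260)),('scene',(355,165,405,210))):
    m=mask(n,o[n][0],(10,105,50),(20,255,200),box);m=cv2.morphologyEx(m,cv2.MORPH_CLOSE,np.ones((3,3))); print('cork',circ(n,cv2.convexHull(biggest(m)),6))
E
```

```text
t 21.67 pos [441.   37.2 179.9] rpy [ 3.141 -0.     1.505] open 1.0
shift cm [12.76  1.   15.19] turn [ 0.001 -0.     0.004]
bar top [462.8 162.2 144.3  51.2 -12.7]
bar scene [443.  175.  174.7  79.5 -25.3]
cork [ 427.  -165.9  101.1  102. ]
cork [ 421.8 -162.7  101.   104.3]
```

View pics/scene15_c.png

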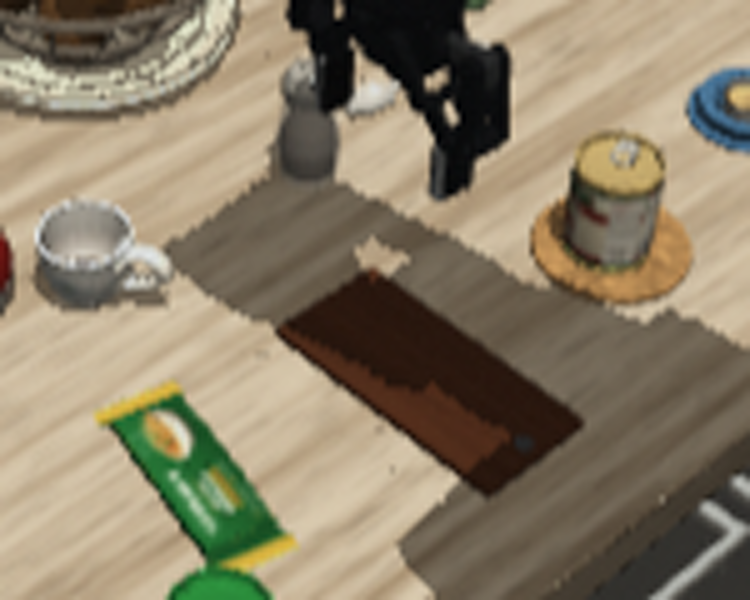

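View pics/top15_c.png

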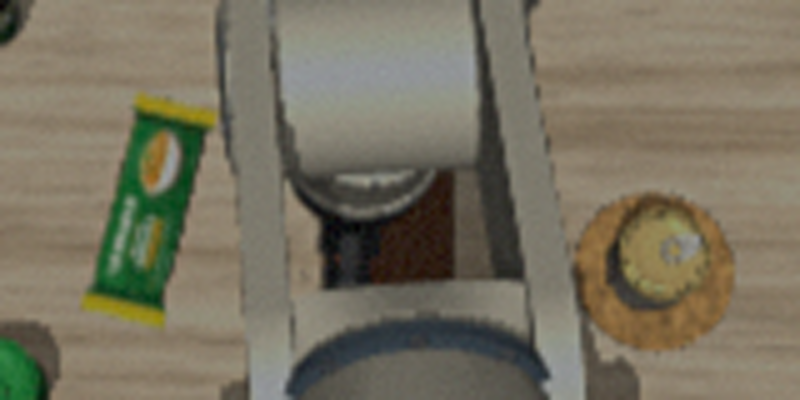

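play_rows:
  rows:
    - [0,[3,0.5,0],[0,0,-0.12]]
    - [0,[6,0.8,0],[0,0,-0.24]]
    - [0,[9,1,0],[0,0,-0.36]]
    - [0,[11,1.1,0],[0,0,-0.48]]
    - [0,[12.7,1.2,1],[0,0,-0.6]]
    - [0,[12.7,1.2,2],[0,0,-0.72]]
    - [0,[12.7,1.2,4],[0,0,-0.84]]
    - [0,[12.7,1.2,6],[0,0,-0.96]]
    - [0,[12.7,1.2,8],[0,0,-1.08]]
    - [0,[12.7,1.2,9],[0,0,-1.2]]
    - [0,[12.7,1.2,10],[0,0,-1.32]]
    - [0,[12.7,1.2,10],[0,0,-1.417]]

```text
clock: 22.77
eef_pos: [460.9, 158.4, 77.3]
tcp_rot: [-3.139, -0.003, 2.922]
contact_force: [-0.3, -0.3, 0.2]
opening: 1.002
```

```bash
python3 go.py 461.5 163 30 2.922;  python3 - <<'E'
from bar import *
o=snap('16'); crop('scene','16',250,160,100,120,5)
print('tin',onplane('top',(393.4,231),78),onplane('scene',(260+620/5,140+165/5),78))
E
```

```text
t 22.77 pos [460.9 158.4  77.3] rpy [-3.139e+00 -3.000e-03  2.922e+00] open 1.002
shift cm [0.03 0.48 4.73] turn [-0.002 -0.003 -0.   ]
tin [[ 426.23532248 -163.99074586   78.        ]] [[ 419.97698507 -156.50073986   78.        ]]
```

View pics/scene16_c.png

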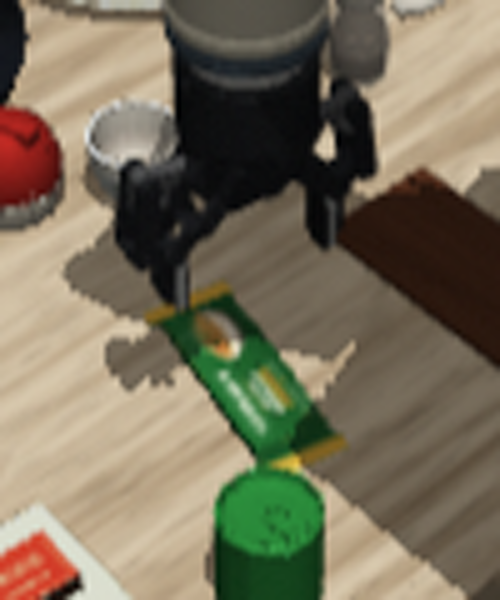

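play_rows:
  rows:
    - [0,[0.03,0.4,2],[0,0,0]]
    - [0,[0.03,0.4,4],[0,0,0]]
    - [0,[0.03,0.4,5.5],[0,0,0]]
    - [0,[0.03,0.4,6.2],[0,0,0]]
    - [0,[0.03,0.4,6.2],[0,0,0]]
    - [0,[0.03,0.4,6.2],[0,0,0]]

```text
clock: 23.37
eef_pos: [462.7, 164.2, 17.4]
tcp_rot: [-3.141, -0.0, 2.915]
contact_force: [-0.1, -0.5, 0.5]
opening: 0.997
```

```bash
python3 go.py 461.5 163 1 2.922;  python3 - <<'E'
from bar import *
o=snap('17'); crop('scene','17',250,180,80,90,6)
E
```

```text
t 23.37 pos [462.7 164.2  17.4] rpy [-3.141 -0.     2.915] open 0.997
shift cm [ 0.09 -0.14  1.64] turn [-0.    -0.    -0.007]
```

View pics/scene17_c.png

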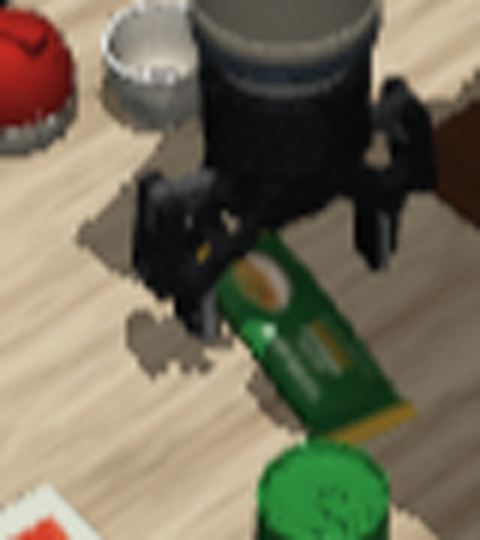

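play_rows:
  rows:
    - [0,[0.05,-0.1,0.8],[0,0,0]]
    - [0,[0.05,-0.1,1.3],[0,0,0]]
    - [0,[0.05,-0.1,1.6],[0,0,0]]
    - [40,[0.05,-0.1,1.6],[0,0,0]]
    - [60,[0.05,-0.1,1.6],[0,0,0]]
    - [72,[0.05,-0.1,1.6],[0,0,0]]
    - [82,[0.05,-0.1,1.6],[0,0,0]]
    - [88,[0.05,-0.1,1.6],[0,0,0]]
    - [95,[0.05,-0.1,1.6],[0,0,0]]
    - [110,[0.05,-0.1,1.6],[0,0,0]]
    - [140,[0.05,-0.1,1.6],[0,0,0]]
    - [140,[0.05,-0.1,1.6],[0,0,0]]
  squeeze: 35

```text
clock: 24.47
eef_pos: [461.6, 163.3, 1.9]
tcp_rot: [-3.141, -0.0, 2.918]
contact_force: [-2.1, -5.3, 13.1]
opening: 0.582
```

play_rows:
  rows:
    - [140,[0,0,0],[0,0,0]]
    - [140,[0,0,-0.3],[0,0,0]]
    - [140,[0,0,-1],[0,0,0]]
    - [140,[0,0,-2],[0,0,0]]
    - [140,[0,0,-4],[0,0,0]]
    - [140,[0,0,-6],[0,0,0]]
    - [140,[0,0,-6],[0,0,0]]

```text
clock: 25.05
eef_pos: [463.8, 164.7, 64.7]
tcp_rot: [3.139, 0.004, 2.918]
contact_force: [0.8, 0.1, 0.2]
opening: 0.579
```

```bash
python3 go.py 424 7 60 3.142;  python3 - <<'E'
from bar import *
o=snap('18'); crop('scene','18',250,160,100,110,5)
E
```

```text
t 25.05 pos [463.8 164.7  64.7] rpy [3.139 0.004 2.918] open 0.579
shift cm [  0.38 -16.26   0.42] turn [ 0.002  0.005 -0.224]
```

View pics/scene18_c.png

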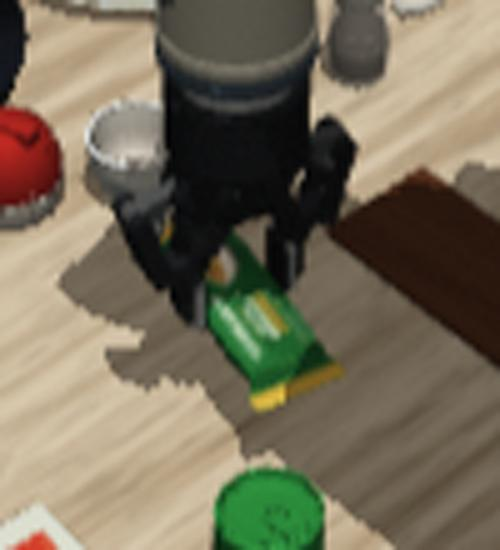

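Run:
```python
from bar import *
crop('scene','18',270,190,60,60,10); crop('top','18',255,180,70,70,9)
D=np.load('scene18.npz');C=cloud('scene',D['d']); m=mask('scene',D['p'],(20,130,40),(85,255,255),(270,190,325,244))
P=C[m>0]; P=P[(P[:,2]>20)&(P[:,2]<100)]; print(len(P),P.mean(0))
from numpy.linalg import lstsq
A=np.c_[P[:,:2]-P[:,:2].mean(0),np.ones(len(P))]
for _ in range(5):
    s=lstsq(A,P[:,2],rcond=None)[0]; r_=abs(A@s-P[:,2]); k=r_<8; A=A[k];P=P[k]
print(s,len(P),P.min(0),P.max(0))
```

```text
324 [429.23030996 173.12997238  69.26638839]
[1.06721895e-01 9.99512575e-03 6.94536192e+01] 317 [386.72021964 137.47070416  58.68010163] [520.63013393 207.47047086  77.87327422]
```

View pics/scene18_c.png

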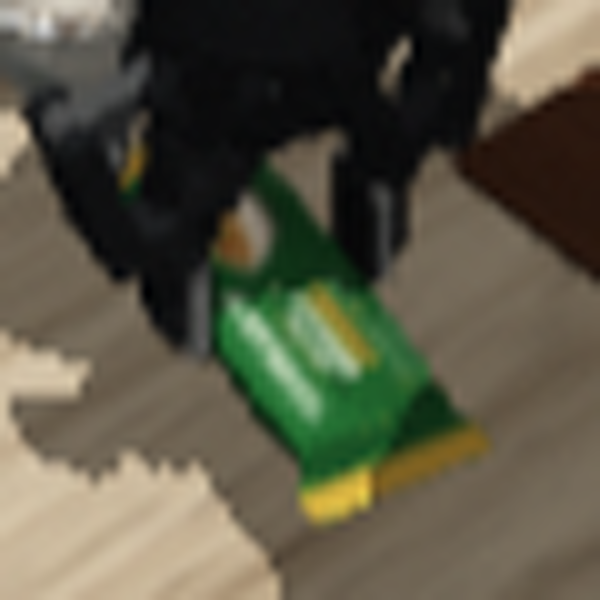

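View pics/top18_c.png

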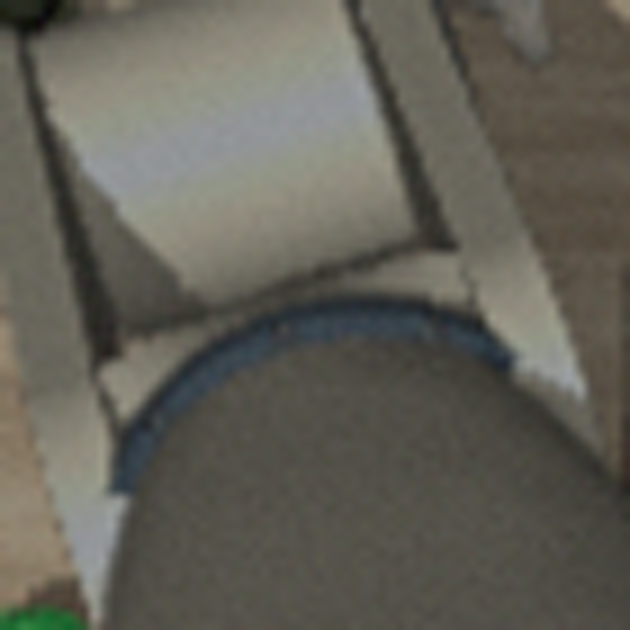

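```bash
python3 - <<'E'
from bar import *
q=onplane('scene',[(301.5,242),(318.7,234.3)],62); print(q, q.mean(0))
q=onplane('scene',[(250+310/6,180+438/6),(250+417/6,180+413/6)],3); print('before',q.mean(0))
E
python3 go.py 425 6.5 45 3.142
```

```text
[[397.51559454 208.24200202  62.        ]
 [385.99595316 155.35912605  62.        ]] [391.75577385 181.80056403  62.        ]
before [392.77311789 178.01163893   3.        ]
t 25.15 pos [462.4 164.1  62.2] rpy [3.140e+00 2.000e-03 2.918e+00] open 0.581
shift cm [  0.15 -16.2    1.69] turn [ 0.001  0.002 -0.224]
```

play_rows:
  rows:
    - [140,[0,-3,0],[0,0,-0.05]]
    - [140,[0.05,-6.5,0],[0,0,-0.1]]
    - [140,[0.1,-10,0],[0,0,-0.15]]
    - [140,[0.15,-13,0],[0,0,-0.2]]
    - [140,[0.15,-15.3,0.5],[0,0,-0.224]]
    - [140,[0.15,-16.1,1.2],[0,0,-0.224]]
    - [140,[0.15,-16.1,2],[0,0,-0.224]]
    - [140,[0.15,-16.1,2],[0,0,-0.224]]
    - [140,[0.15,-16.1,2],[0,0,-0.224]]

```text
clock: 25.9
eef_pos: [424.3, 7.9, 40.3]
tcp_rot: [3.141, -0.002, 3.141]
contact_force: [1.0, 0.4, -1.5]
opening: 0.578
```

```bash
python3 go.py 424.5 7 20 3.142;  python3 - <<'E'
from bar import *
o=snap('19'); crop('scene','19',280,150,110,110,5.4);crop('top','19',300,180,100,90,6)
E
```

```text
t 25.9 pos [424.3   7.9  40.3] rpy [ 3.141e+00 -2.000e-03  3.141e+00] open 0.578
shift cm [-0.02 -0.09  2.03] turn [ 0.    -0.002 -0.001]
```

View pics/scene19_c.png

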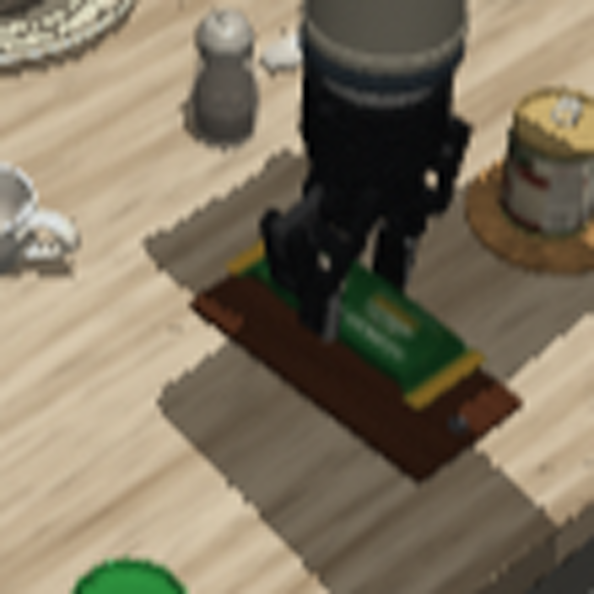

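View pics/top19_c.png

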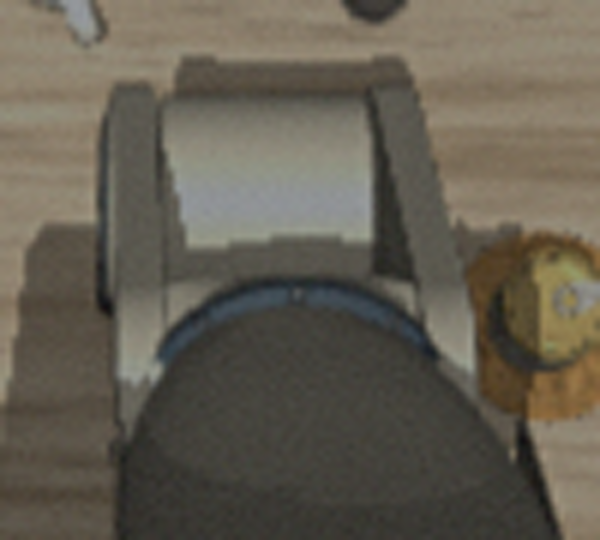

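play_rows:
  rows:
    - [140,[0,0,1],[0,0,0]]
    - [140,[0,0,1.7],[0,0,0]]
    - [140,[0,0,2.1],[0,0,0]]
    - [140,[0,0,2.4],[0,0,0]]
    - [140,[0,0,2.6],[0,0,0]]
    - [140,[0,0,2.7],[0,0,0]]
    - [140,[0,0,2.7],[0,0,0]]

```text
clock: 26.58
eef_pos: [424.5, 7.2, 14.0]
tcp_rot: [3.142, -0.0, -3.141]
contact_force: [-0.4, -0.5, -1.6]
opening: 0.578
```

```bash
python3 go.py 424.5 7 11 3.142;  python3 - <<'E'
from bar import *
o=snap('20'); crop('scene','20',280,150,110,110,5.4)
E
```

```text
t 26.58 pos [424.5   7.2  14. ] rpy [ 3.142 -0.    -3.141] open 0.578
shift cm [-0.   -0.02  0.3 ] turn [ 0. -0. -0.]
```

View pics/scene20_c.png

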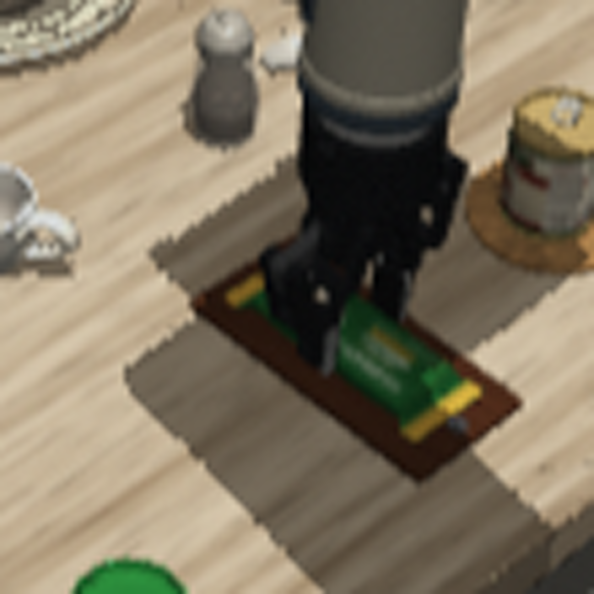

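play_rows:
  rows:
    - [140,[0,0,0.12],[0,0,0]]
    - [140,[0,0,0.22],[0,0,0]]
    - [140,[0,0,0.32],[0,0,0]]
    - [140,[0,0,0.32],[0,0,0]]
    - [140,[0,0,0.32],[0,0,0]]

```text
clock: 27.1
eef_pos: [424.6, 7.1, 11.2]
tcp_rot: [-3.142, 0.0, -3.141]
contact_force: [-0.6, -0.3, 6.0]
opening: 0.578
```

Contact at about 6 N: release slowly, then rise.

play_rows:
  rows:
    - [100,[0,0,0],[0,0,0]]
    - [90,[0,0,0],[0,0,0]]
    - [75,[0,0,0],[0,0,0]]
    - [60,[0,0,0],[0,0,0]]
    - [40,[0,0,0],[0,0,0]]
    - [20,[0,0,-0.2],[0,0,0]]
    - [0,[0,0,-0.5],[0,0,0]]
    - [0,[0,0,-1.5],[0,0,0]]
    - [0,[0,0,-4],[0,0,0]]
    - [0,[0,0,-8],[0,0,0]]
    - [0,[0,0,-12],[0,0,0]]
    - [0,[0,0,-16],[0,0,0]]

```text
clock: 28.1
eef_pos: [423.7, 7.2, 172.8]
tcp_rot: [3.142, -0.001, -3.141]
contact_force: [2.6, -0.9, 0.2]
opening: 1.002
```

play_rows:
  rows:
    - [0,[0,4,0],[0,0,0]]
    - [0,[0,8,0],[0,0,0]]
    - [0,[0,12,0],[0,0,0]]
    - [0,[0,16,0],[0,0,0]]
    - [0,[0,20,0],[0,0,0]]
    - [0,[0,24,0],[0,0,0]]
    - [0,[0,24,0],[0,0,0]]
    - [0,[0,24,0],[0,0,0]]

```text
clock: 28.77
eef_pos: [424.0, 248.9, 171.0]
tcp_rot: [3.142, 0.0, -3.138]
contact_force: [-0.0, -0.5, -0.0]
opening: 1.001
```

```bash
python3 go.py 424.5 7 11 3.142;  python3 - <<'E'
from bar import *
o=snap('21'); crop('scene','21',270,140,160,120,5);crop('top','21',220,180,250,90,3.2)
for n,box in (('top',(315,195,360,275)),('scene',(305,180,385,250))):
    p=o[n][0]
    m=mask(n,p,(22,130,60),(85,255,255),box); m=cv2.morphologyEx(m,cv2.MORPH_CLOSE,np.ones((5,5)))
    print('bar',n,rect(n,biggest(m),19))
    m=m|mask(n,p,(0,110,20),(16,255,110),box);m=cv2.morphologyEx(m,cv2.MORPH_CLOSE,np.ones((3,3)))
    print('board',n,rect(n,biggest(m),9))
E
```

```text
t 28.77 pos [424.  248.9 171. ] rpy [ 3.142  0.    -3.138] open 1.001
shift cm [  0.05 -24.19  16.  ] turn [0.    0.    0.004]
bar top [426.4   7.7 149.6  58.5   0.5]
board top [424.9   5.7 176.3  81.3   0.5]
bar scene [419.6  14.1 145.1  55.   -0.5]
board scene [ 4.209e+02  1.060e+01  1.785e+02  8.570e+01 -4.000e-01]
```

View pics/scene21_c.png

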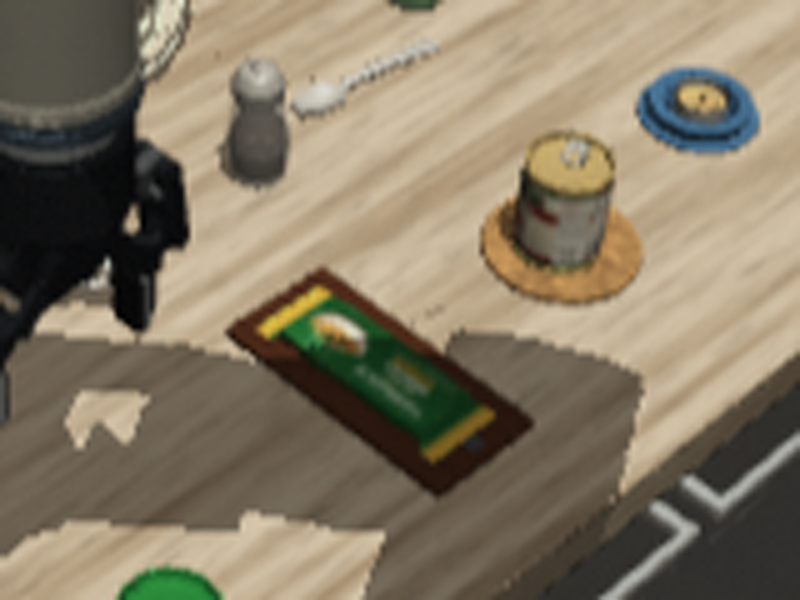

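View pics/top21_c.png

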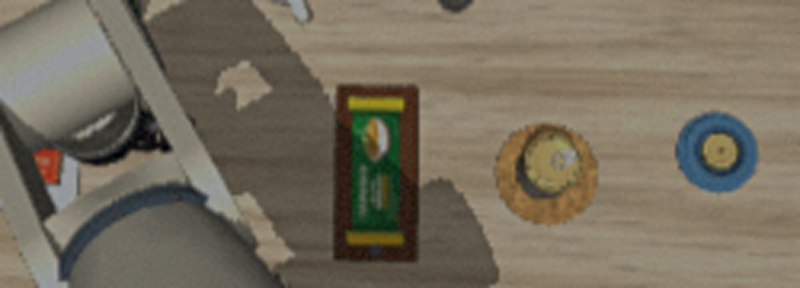

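Run:
```python
from meas import *
o={n:np.load(n+'21.npz')['p'] for n in('top','scene')}
m=mask('top',o['top'],(10,40,30),(30,255,255),(435,218,455,238));print('wax',circ('top',biggest(m),18))
print('tin',onplane('top',(220+553/3.2,180+163/3.2),78),onplane('scene',(270+570/5,140+163/5),78))
print(r.sign_off())
```

```text
wax [ 450.4 -339.4   33.2   35.8]
tin [[ 426.40645394 -162.17669658   78.        ]] [[ 421.19385385 -157.94537648   78.        ]]
the job is handed in; nothing more can be done
None
```

I took the pile apart in order and put all four things in place, then handed the job in at about 29 s of the 128 s. It reported no verdict.

| Thing | Place | Offset from centre (last camera check) |
|---|---|---|
| Tea light | Candle holder | About 0.7 mm, seen from above. It looked concentric and seated, but I did not measure its height. |
| Match box | Tile | About 1.5 mm, and it looked flat. The arm hid it in the last picture, so this check is from just after it was placed. |
| Tin | Cork mat | About 4 mm in the top view and 5 mm in the scene view (limit 15 mm), upright. |
| Chocolate bar | Board | About 2.5 mm and 4 mm in the two views, aligned within about 0.1°. |

- **Camera disagreement:** the two cameras differ by about 4–5 mm in absolute position, so I relied on offsets within one view. All four offsets are within their limits in the views I had.
- **Bar tilt:** the bar tilted about 0.1 rad in the grip while it was being carried. It settled flat on the board when released.
- **Bystanders:** the arm kept well clear of the espresso cup, salt shaker and green tins, and none looked moved. At hand-in the gripper was open, 171 mm up and touching nothing.

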